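# Press a bushing home with the treadle press

## Task

The brass bushing in the bench press still stands proud of its housing. Pick the pusher block that suits the press, the middle-height one of the three, by its tongue, stand it centred on the bushing under the raised ram and let go of it. Then, with the gripper tilted in under the guard bar, press the treadle down firmly but without stamping on it until it comes up against its stop, hold it there for a second so that the bushing is flush, and let the treadle come back up; leave the pusher standing on the bushing, do not push the bushing with the fingers, and leave the other two pushers where they are.

Things in the scene. Friction and masses are not known exactly. Their poses are not given: they have to be found in the camera images.
- press: grey bench press, fixed. Origin on the bench straight below the ram; x away from the operator's side, y to its left, z up. Steel housing 110 x 110 mm round the origin, top 60 mm up. Column at y = +80 to +150 mm, 320 mm high. Treadle unit on the right, centred on y = -185 mm
- head_edge (a point): middle of the lower front edge of the press head, 60 mm nearer the operator than the ram axis and 165 mm above the bench. The head overhangs the housing (x = -60 to +60, y = -50 to +150 mm from the ram axis), so lean the gripper back 25 to 45 degrees, fingers pointing forward, to hold a pusher's tongue in front of it
- ram_foot (a point): centre of the ram's lower face, a steel disc 40 mm in diameter under the head; 132 mm above the bench when raised; it comes down about 19.3 mm as the treadle goes to its stop
- ram (a joint): travel of the ram in m: 0 raised, grows downwards; geared to the treadle (0.0552 m per rad)
- bushing_top (a point): centre of the flat top of the brass bushing, 54 mm in diameter, straight below the ram, 14 mm proud of the housing at joint 0 (74 mm above the bench)
- bushing (a joint): depth of the bushing in m: 0 stands 14 mm proud, 0.014 is flush, 0.0133 is reached at the treadle stop; starts at 0 to 0.003; tight fit, takes about 12 N and stays where it is pushed
- treadle_pad (a point): point to press: on the rubber-faced top of the treadle, mid width, 123 mm from the hinge, 27 mm from its front edge; 83 mm above the bench when up, 39 mm at the stop. Steel plate 70 mm wide, hinge along the press's y at x = +50 mm, 50 mm up; its front end, towards the operator, goes down. Load on the pad about 5 N at the top, about 12 to 15 N just before the stop
- treadle (a joint): treadle angle in rad: 0 up, 0.35 down against its stop; springs back
- guard_bar (a point): middle of the front cross bar (8 mm round) of the tube guard over the treadle, 143 mm up, 15 mm nearer the operator than the pad point. Side bars 112 mm apart, with posts below this bar and 105 mm farther in. Tilt the gripper 35 to 48 degrees (fingers forward and down along the press's +x) to reach in below the bar; an upright gripper body hits it before the stop
- pusher_mid: aluminium block 50 x 50 mm, 52 mm high, with a flat tongue handle on its -x side: 24 mm wide (along y), 12 mm thick, its middle 30 mm above the underside, from x = -25 to -125 mm. Origin: centre of the block's underside, z up. Loose, about 0.35 kg, on the bench at the robot's right. The one that fits: its top is 6 to 9 mm below the raised ram when it stands on the bushing
- pusher_low: aluminium block 50 x 50 mm, 40 mm high, with a flat tongue handle on its -x side: 24 mm wide (along y), 12 mm thick, its middle 30 mm above the underside, from x = -25 to -125 mm. Origin: centre of the block's underside, z up. Loose, about 0.27 kg, on the bench at the robot's right. Too low: would leave the bushing proud. To be left alone
- pusher_high: aluminium block 50 x 50 mm, 64 mm high, with a flat tongue handle on its -x side: 24 mm wide (along y), 12 mm thick, its middle 30 mm above the underside, from x = -25 to -125 mm. Origin: centre of the block's underside, z up. Loose, about 0.43 kg, on the bench at the robot's right. Too high to go under the ram. To be left alone
Not all that is in view belongs to the job. What is shaped like the pusher_mid but green is not meant.

How it is judged:
On the way, in this order (a step that is already met when the one before it is completed fails the run):
1. the middle-height pusher stands on the proud bushing under the ram, let go, treadle up (horizontal distance between pusher_mid and bushing_top below 0.014 m and z of pusher_mid in the frame of bushing_top between -0.004 and 0.005 m and angle between pusher_mid's own z axis and vertical below 0.1 rad and contact force between pusher_mid and the fingers below 0.3 N and value of joint bushing below 0.006 m and value of joint treadle below 0.06 rad), for 0.3 s.
2. the gripper holds the treadle against its stop for half a second and the bushing is home (value of joint treadle above 0.335 rad and contact force between the fingers and treadle above 2 N and value of joint bushing above 0.0115 m), for 0.5 s.
At the end, for the whole second after the job is handed in: The bushing is flush (pressed at least 11.5 of 14 mm), the treadle is back up (below 0.06 rad), the middle-height pusher stands upright (within 0.1 rad) and at rest on the bushing, centred within 14 mm and let go; the other two pushers are within 30 mm of where they were (horizontal distance between pusher_mid and bushing_top below 0.014 m and z of pusher_mid in the frame of bushing_top between -0.004 and 0.005 m and angle between pusher_mid's own z axis and vertical below 0.1 rad and contact force between pusher_mid and the fingers below 0.3 N and value of joint bushing above 0.0115 m and value of joint treadle below 0.06 rad and linear speed of pusher_mid below 0.02 m/s and distance of each of pusher_low, pusher_high from where it was at the start of the episode below 0.03 m); the robot touches nothing.
It fails at once if the treadle is stamped on (over 75 N) (contact force between the fingers and treadle above 75 N).
It fails at once if the bushing is pushed with the fingers (contact force between the fingers and bushing above 3 N).
It fails at once if one of the other pushers is moved more than 30 mm (distance of any of pusher_low, pusher_high from where it was at the start of the episode above 0.03 m).
It also fails if it takes over 64 s, if anything falls off the work surface, if the arm or the gripper's body presses on something with over 40 N, if the wrist force passes 120 N, or if a joint passes its speed limit or range.

## Robot

A 7-joint arm with a two-finger parallel gripper is mounted at the origin on the work surface. World frame = base frame: x ahead of the robot, y to its left, z up, the work surface at z = 0. Lengths are in m, angles in rad, forces in N, time in s.
With the tool pointing down it reaches from about 0.425 to 0.875 m from the base axis. Payload 4.7 kg.
Tool frame: the origin (TCP) lies midway between the tips of the shut fingers; the grasp point (between the pads) lies 19 mm behind it; z points along the fingers, y is the line along which they close (so a half turn about z gives the same grasp; the last joint's range is limited). The gripper opens to 87 mm and grips with 3 to 60 N. Pads are 19 mm wide; open, the fingers measure 117 mm over their backs; the gripper's body (75 mm by 190 mm) begins 51 mm behind the grasp point.
Start: joints at [-1.105, 0.321, -0.07, 1.45, 0.023, 1.371, -0.057], TCP at [0.284, 0.585, 0.223] pointing down, gripper open.
Joint ranges: [-2.86, 2.86], [-0.3, 2.09], [-1.38, 1.24], [0.06, 2.45], [-1.56, 4.7], [0.09, 2.05], [-2.69, 2.69]. Speed limits (rad/s): [2.57, 2.57, 3.14, 3.14, 3.14, 3.14, 3.14].

## Interface

Orientations are given as a rotation vector (axis times angle).
In Python, from bench import ctrl gives the robot as it stands. The module is installed in compiled form; this text tells all that it offers.
- The arm moves only by the tool carry_out, never from a script. Its argument "steps" is a list of rows, each a list of 7 numbers: the turn, a rotation vector about the world's x, y, z in degrees, then the shift along the world's x, y, z in cm, then the opening, from 0 (shut) to 1 (fully open). A call has 1 to 12 rows; each row is the pose to reach, as a shift and turn from the pose commanded when the call began; what a row does not reach only later rows make up. A row lasts 1/10 s, in which the tool goes at most 50 mm and 8.59 degrees, less where a joint would pass 70% of its speed; a pose out of reach is approached as far as the arm can. A call with a gripper value outside its range is refused whole. The fingers move at their own pace and stop on an object; "squeeze" is the grip in N (left out, the last holds). Time passes only in rows, so rows that repeat a pose let the fingers close. It gives the time, the measured TCP pose, the force, the opening and the grip force at its end, in the units of the state.
- ctrl.get_state(): the state, without advancing time (a new reading comes with each control period).
- ctrl.get_image(name): name is "scene" or "top" or "wrist"; returns a dict with "pixels" (480x640x3 uint8, red, green, blue), "camera_matrix" (3x3 intrinsics, pixels), "cam_to_world" (4x4, takes a point from camera to world coordinates); the wrist camera has in their place "T_tool_cam" (4x4, takes a point from camera to tool coordinates, whose origin is the TCP and whose axes are the flange's). Camera axes: x right, y down, z forward; pixel columns grow to the right and rows downward; lengths in m; the calibration is good to about 2 mm. A picture is of the moment at which its call begins: read the wrist's pose just before it. There is no depth.
- ctrl.close_job(): hands the job in; it is judged then, once.
The state is a dict: "time": time; "joint_positions": joint angles; "qd": joint speeds; "joint_torque": joint torques, N m; "position": TCP position; "tool_rot": TCP orientation; "ft_force": force on the tool from outside, world axes, zero at the start; "torque": the same for the moment, N m; "grip_width": opening from 0.0 (shut) to 1.0 (fully open); "grip_force": force on a finger pad.
Only numpy, scipy, OpenCV 4.12 (cv2) and the standard library are available. Lean on these libraries where they do the work, as an engineer would, in place of code of your own. Each camera call takes 0.05 s, during which the arm holds its last target. There are 200 camera calls.

## Working session

There is one attempt and no reset: what is moved stays moved. The work goes in short steps, Python scripts to look and compute and a tool call to move; the robot and the scene stay as the last step left them, time stands still between calls to the robot, and variables do not carry over. Pictures are saved under pics/ and viewed, at most 10 in all, crops included, and the job is handed in when it is done.

Besides the shell and the picture viewer there is one more tool, called after ">>>" by a JSON object that holds its "fn" and its "kwargs", one argument or row to a line. carry_out: Moves the arm, as the interface text tells. Its arguments: {"type":"object","properties":{"steps":{"type":"array","items":{"type":"array","items":{"type":"number"}}},"squeeze":{"type":"number"}},"required":["steps"]}

```bash
mkdir -p pics; cat > h.py <<'E'
import numpy as np, cv2, json
from bench import ctrl
from scipy.spatial.transform import Rotation as R
def snap(n,f):
    s=ctrl.get_state(); im=ctrl.get_image(n)
    cv2.imwrite(f'pics/{f}.png',im['pixels'][:,:,::-1])
    if 'cam_to_world' in im: T=np.array(im['cam_to_world'])
    else:
        W=np.eye(4);W[:3,:3]=R.from_rotvec(s['tool_rot']).as_matrix();W[:3,3]=s['position'];T=W@np.array(im['T_tool_cam'])
    np.savez(f'pics/{f}.npz',K=im['camera_matrix'],T=T)
def cam(f):
    d=np.load(f'pics/{f}.npz');return d['K'],d['T']
def at(f,u,v,z):
    K,T=cam(f);d=T[:3,:3]@np.linalg.solve(K,[u,v,1.]);o=T[:3,3];return o+d*(z-o[2])/d[2]
def proj(f,P):
    K,T=cam(f);p=(np.atleast_2d(P)-T[:3,3])@T[:3,:3];q=p@K.T;return q[:,:2]/q[:,2:]
E
python3 - <<'E'
from h import *
snap('scene','s0');snap('top','t0')
for f in('s0','t0'):print(cam(f))
s=ctrl.get_state();print(s['position'],s['tool_rot'],s['time'],R.from_rotvec(s['tool_rot']).as_matrix())
E
```

```text
(array([[583.87500206,   0.        , 305.85979662],
       [  0.        , 583.87500206, 239.48500991],
       [  0.        ,   0.        ,   1.        ]]), array([[ 0.64755571,  0.61876582, -0.44474765,  1.09188793],
       [ 0.76196712, -0.51903381,  0.38731128, -0.59603428],
       [ 0.00881591, -0.58968871, -0.80758251,  1.15050354],
       [ 0.        ,  0.        ,  0.        ,  1.        ]]))
(array([[480.35618358,   0.        , 321.68058253],
       [  0.        , 480.35618358, 237.82946521],
       [  0.        ,   0.        ,   1.        ]]), array([[-0.02344542, -0.9987796 ,  0.04346971,  0.48679383],
       [-0.99963264,  0.02401248,  0.01256905, -0.11959797],
       [-0.01359752, -0.04315905, -0.99897568,  1.11606472],
       [ 0.        ,  0.        ,  0.        ,  1.        ]]))
[0.28364175 0.58428802 0.22155139] [-7.03640563e-01 -3.06150006e+00  2.73637453e-03] 0.1 [[-8.99652366e-01  4.36606449e-01 -6.54602585e-04]
 [ 4.36606922e-01  8.99650885e-01 -1.63715165e-03]
 [-1.25877174e-04 -1.75867138e-03 -9.99998446e-01]]
```

View pics/s0.png

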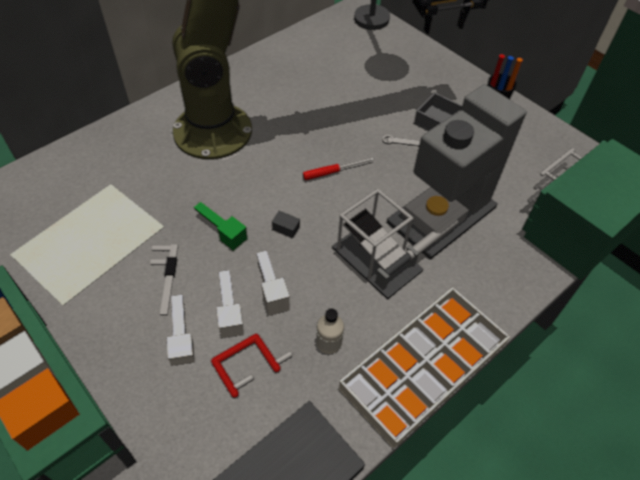

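View pics/t0.png

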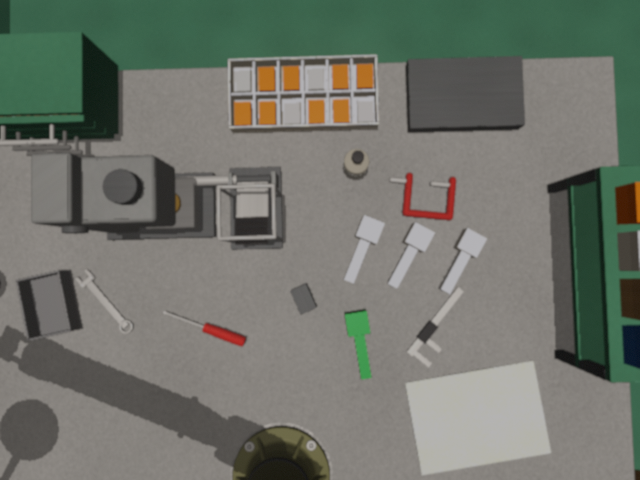

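The scene view shows three aluminium pushers at about (179,345), (229,317) and (274,290), with the press at the right. In the top view they are at (370,229), (419,236) and (471,242). The press sits at (120,190) with its guard at (248,207). Next: zoomed crops.

```bash
python3 - <<'E'
from h import *
a=cv2.imread('pics/t0.png');b=cv2.imread('pics/s0.png')
A=cv2.resize(a[140:260,20:300],(800,343),interpolation=cv2.INTER_CUBIC)
cv2.imwrite('pics/c1.png',A)
B=cv2.resize(b[85:300,325:525],None,fx=2.75,fy=2.75,interpolation=cv2.INTER_CUBIC)
cv2.imwrite('pics/c2.png',B)
# pusher silhouettes
def mask(im):
    h=cv2.cvtColor(im,cv2.COLOR_BGR2HSV);return ((h[...,2]>140)&(h[...,1]<40)).astype(np.uint8)
ms={'t0':mask(a),'s0':mask(b)}
seeds={'t0':[(370,229),(419,236),(471,242)],'s0':[(274,290),(229,317),(179,345)]}
def box(x0,x1,y0,y1,z0,z1):return np.array([[x,y,z] for x in(x0,x1) for y in(y0,y1) for z in(z0,z1)])
from scipy.optimize import minimize
S=4
def rend(f,p,roi):
    x,y,yaw,h=p;c,s=np.cos(yaw),np.sin(yaw);M=np.array([[c,-s,0],[s,c,0],[0,0,1]])
    m=np.zeros(((roi[3]-roi[1])*S,(roi[2]-roi[0])*S),np.uint8)
    for B in(box(-.025,.025,-.025,.025,0,h),box(-.125,-.025,-.012,.012,.024,.036)):
        q=proj(f,B@M.T+[x,y,0]);q=(q-roi[:2]+.5)*S-.5
        cv2.fillConvexPoly(m,cv2.convexHull(np.round(q*16).astype(np.int32)),1,shift=4)
    return cv2.resize(m.astype(np.float32),None,fx=1/S,fy=1/S,interpolation=cv2.INTER_AREA)
for i in range(3):
    comps={};
    for f in ms:
        n,l=cv2.connectedComponents(ms[f]);u,v=seeds[f][i];w=l[v-6:v+7,u-6:u+7];w=w[w>0];k=np.bincount(w).argmax()
        yy,xx=np.where(l==k);roi=np.array([xx.min()-15,yy.min()-15,xx.max()+15,yy.max()+15])
        comps[f]=(roi,(l==k)[roi[1]:roi[3],roi[0]:roi[2]].astype(np.float32),len(xx))
    c0=at('t0',*seeds['t0'][i],.05)
    def cost(p,fs=('t0','s0')):return sum(np.abs(rend(f,p,comps[f][0])-comps[f][1]).sum() for f in fs)
    best=min((minimize(cost,[c0[0],c0[1],y,h],method='Nelder-Mead',options=dict(initial_simplex=np.array([[c0[0],c0[1],y,h]]*5)+np.vstack([np.zeros(4),np.diag([.01,.01,.1,.01])]),maxiter=300)) for y in(-.6,-.3) for h in(.04,.052,.064)),key=lambda r:r.fun)
    print(i,best.x.round(4),best.fun,[comps[f][2] for f in ms])
E
```

```text
0 [ 0.55   -0.2139 -0.4239  0.0655] 582.125 [1118, 798]
1 [ 0.5311 -0.3248 -0.5262  0.0534] 591.9375 [1173, 914]
2 [ 0.5148 -0.444  -0.5438  0.0373] 477.0 [1082, 991]
```

View pics/c1.png

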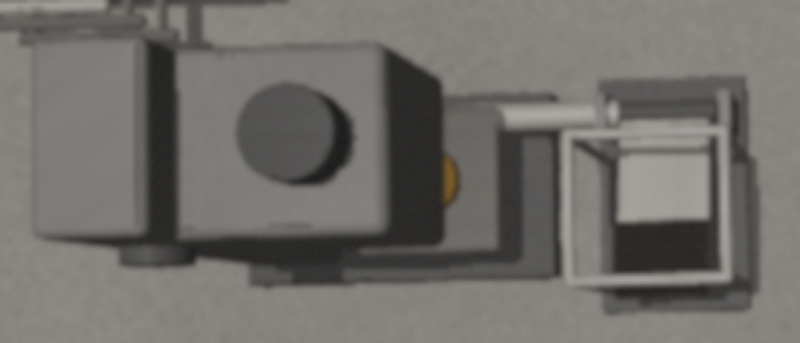

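View pics/c2.png

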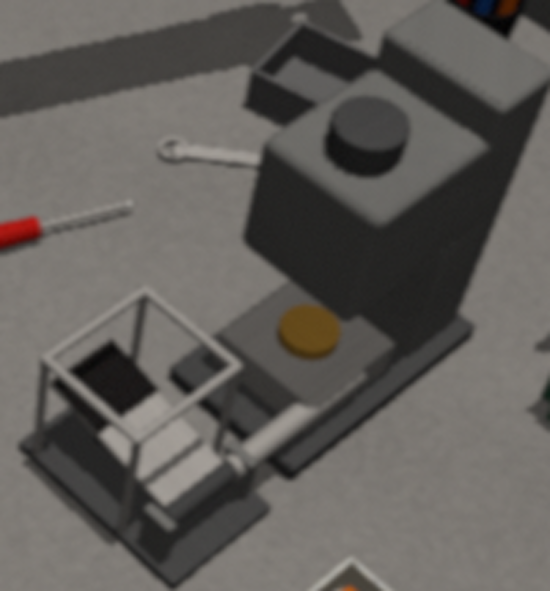

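```bash
python3 - <<'E'
from h import *
from scipy.optimize import least_squares,minimize
a=cv2.imread('pics/t0.png');b=cv2.imread('pics/s0.png')
h=cv2.cvtColor(b,cv2.COLOR_BGR2HSV);m=((h[...,1]>120)&(h[...,0]>10)&(h[...,0]<30)).astype(np.uint8);m[:,:410]=0;m[:190]=0;m[225:]=0;m[:,470:]=0
yy,xx=np.where(m);print('brass',len(xx),xx.min(),xx.max(),yy.min(),yy.max())
s=lambda u,v:('s0',325+u/2.75,85+v/2.75)
t=lambda u,v:('t0',20+u/2.857,140+v/2.857)
obs=[(s(309,328),(0,0,.0725)),(s(247,240),(-.06,-.05,.165)),(s(350,317),(.06,-.05,.165)),(s(220,330),(-.055,-.055,.06)),(s(318,403),(.055,-.055,.06)),
(s(46,362),(0,-.241,.143)),(s(147,292),(0,-.129,.143)),(s(137,438),(.105,-.241,.143)),(s(240,366),(.105,-.129,.143)),
(t(570,280),(0,-.129,.143)),(t(724,277),(0,-.241,.143)),(t(568,133),(.105,-.129,.143)),(t(724,130),(.105,-.241,.143)),(t(500,250),(-.055,-.055,.06)),(t(500,108),(.055,-.055,.06))]
def res(p):
    x,y,w,g=p;c,sn=np.cos(w),np.sin(w);r=[]
    for (f,u,v),P in obs:
        P=np.array(P,float)
        if P[2]==.143:P[0]+=g
        Q=[x+c*P[0]-sn*P[1],y+sn*P[0]+c*P[1],P[2]];r+=list(proj(f,Q)[0]-[u,v])
    return np.array(r)
r=least_squares(res,[.6,.3,0,-.085],loss='soft_l1');print(r.x.round(4));print(res(r.x).reshape(-1,2).round(1).tolist())
u0=s(309,328);print('bush',at(*u0,.074),at(*u0,.071))
# pusher fit, top faces
A=cv2.cvtColor(a,cv2.COLOR_BGR2HSV);B=h;S=4
for i,(seed,hh) in enumerate([((370,229),.064),((419,236),.052),((471,242),.040)]):
    roi=(seed[0]-50,seed[1]-35,seed[0]+40,seed[1]+65)
    g=cv2.cvtColor(a,cv2.COLOR_BGR2GRAY)[roi[1]:roi[3],roi[0]:roi[2]].astype(float)
    def rend(p):
        x,y,w=p;c,sn=np.cos(w),np.sin(w);mm=np.zeros((100*S,90*S),np.uint8)
        for z,q in((hh,[[-.025,-.025],[.025,-.025],[.025,.025],[-.025,.025]]),(.036,[[-.125,-.012],[-.025,-.012],[-.025,.012],[-.125,.012]])):
            P=np.array([[x+c*k-sn*l,y+sn*k+c*l,z] for k,l in q]);uv=(proj('t0',P)-roi[:2]+.5)*S-.5
            cv2.fillConvexPoly(mm,np.round(uv*16).astype(np.int32),1,shift=4)
        return cv2.GaussianBlur(cv2.resize(mm.astype(np.float32),(90,100),interpolation=cv2.INTER_AREA),(0,0),.8)
    t1=(g>135)
    n,l=cv2.connectedComponents(t1.astype(np.uint8));T=(l==l[35,50]).astype(np.float32)
    G=np.clip((g-110)/(np.median(g[T>0])-110),0,1)*cv2.dilate(T,np.ones((5,5)))
    c0=at('t0',*seed,hh)
    f=lambda p:((rend(p)-G)**2).sum()
    bst=min((minimize(f,[c0[0],c0[1],w],method='Nelder-Mead',options=dict(initial_simplex=np.array([[c0[0],c0[1],w]]*4)+np.vstack([np.zeros(3),np.diag([.008,.008,.1])]))) for w in(-.6,-.4,-.25)),key=lambda r:r.fun)
    print(i,bst.x.round(4),bst.fun,T.sum(),np.median(g[T>0]))
E
```

```text
brass 335 427 447 196 214
[ 0.62    0.2316  0.0009 -0.0847]
[[-0.0, -0.6], [-4.2, 0.9], [-1.8, 3.9], [-0.9, -0.2], [-2.6, 1.1], [-0.6, -1.9], [-1.1, -1.1], [-0.4, 0.1], [-1.4, -0.4], [-1.0, -0.8], [0.0, -1.1], [-1.1, -0.6], [-1.0, -1.0], [-1.5, -1.2], [-2.2, -0.9]]
bush [0.62185731 0.22910127 0.074     ] [0.62054743 0.23140076 0.071     ]
0 [ 0.5496 -0.2135 -0.41  ] 45.099920451973176 1157.0 178.0
1 [ 0.531  -0.3246 -0.5214] 574.3632181296242 1914.0 154.0
2 [ 0.5153 -0.4421 -0.5266] 183.39747045688222 1324.0 177.0
```

```bash
cat >> h.py <<'E'
def frame(yaw,tilt):
    t=np.radians(tilt);d=np.array([np.cos(yaw),np.sin(yaw),0]);z=np.sin(t)*d-np.array([0,0,np.cos(t)]);y=np.array([-np.sin(yaw),np.cos(yaw),0])
    return np.column_stack([np.cross(y,z),y,z])
def plan(tcp,M):
    s=ctrl.get_state();R0=R.from_rotvec(s['tool_rot']).as_matrix()
    print('turn',np.degrees(R.from_matrix(M@R0.T).as_rotvec()).round(2),'shift cm',((np.array(tcp)-s['position'])*100).round(2))
def show():
    s=ctrl.get_state();print({k:np.round(s[k],3).tolist() for k in('time','joint_positions','position','tool_rot','ft_force','torque','grip_width','grip_force')})
P=np.array([.531,-.3247,0]);YP=-.523
E
python3 - <<'E'
from h import *
M=frame(YP,35);g=P+np.array([np.cos(YP),np.sin(YP),0])*-.085+[0,0,.030]
tcp=g+.019*M[:,2];print(tcp,M);plan(tcp-.11*M[:,2],M)
E
```

```text
[ 0.46680357 -0.28768741  0.01443611] [[-0.7096516   0.49948136  0.4969034 ]
 [ 0.40915117  0.86632464 -0.28649074]
 [-0.57357644  0.         -0.81915204]]
turn [-16.31 -30.97  -3.92] shift cm [ 12.85 -84.05 -11.7 ]
```

>>> {"fn": "carry_out", "kwargs": {
  "steps": [
    [0, 0, 0, 8, -5, 8, 1],
    [0, 0, 0, 16, -10, 12, 1],
    [0, 0, 0, 16, -15, 12, 1],
    [0, 0, 0, 16, -20, 12, 1],
    [0, 0, 0, 16, -25, 12, 1],
    [0, 0, 0, 16, -30, 12, 1],
    [0, 0, 0, 16, -35, 12, 1],
    [0, 0, 0, 16, -40, 12, 1],
    [0, 0, 0, 16, -45, 12, 1],
    [0, 0, 0, 16, -50, 12, 1],
    [0, 0, 0, 16, -55, 12, 1],
    [0, 0, 0, 16, -60, 12, 1]
  ]
}}

```text
time: 1.3
position: [0.4423, 0.0674, 0.3417]
tool_rot: [-0.704, -3.062, -0.0]
ft_force: [1.0, 0.0, -0.0]
grip_width: 1.003
grip_force: 0.0
```

```bash
python3 - <<'E'
from h import *
show()
M=frame(YP,35);tcp=np.array([0.4668,-0.2877,0.0144]);plan(tcp-.11*M[:,2],M)
E
```

```text
{'time': 1.3, 'joint_positions': [-0.572, -0.165, 0.315, 1.728, 0.051, 1.571, 0.858], 'position': [0.442, 0.067, 0.342], 'tool_rot': [-0.704, -3.062, -0.0], 'ft_force': [1.018, 0.011, -0.005], 'torque': [-0.096, -0.12, 0.038], 'grip_width': 1.003, 'grip_force': 0.0}
turn [-16.41 -30.93  -3.96] shift cm [ -3.02 -32.36 -23.72]
```

>>> {"fn": "carry_out", "kwargs": {
  "steps": [
    [0, 0, 0, 0, 0, 0, 0.6],
    [0, 0, 0, 0, 0, 0, 0.6],
    [0, 0, 0, 0, 0, 0, 0.6]
  ]
}}

```text
time: 1.6
position: [0.4425, 0.0709, 0.3416]
tool_rot: [-0.7, -3.062, -0.0]
ft_force: [-1.0, -0.2, 0.9]
grip_width: 0.811
grip_force: 0.0
```

```bash
python3 - <<'E'
from h import *
show()
M=frame(YP,35);tcp=np.array([0.4668,-0.2877,0.0144]);plan(tcp-.11*M[:,2],M)
E
```

```text
{'time': 1.6, 'joint_positions': [-0.574, -0.162, 0.311, 1.726, 0.049, 1.571, 0.854], 'position': [0.443, 0.071, 0.342], 'tool_rot': [-0.7, -3.062, -0.0], 'ft_force': [-1.037, -0.205, 0.912], 'torque': [0.081, 0.019, -0.013], 'grip_width': 0.811, 'grip_force': 0.0}
turn [-16.38 -30.98  -4.06] shift cm [ -3.04 -32.71 -23.71]
```

>>> {"fn": "carry_out", "kwargs": {
  "steps": [
    [-2, -4, -0.5, -1, -4, -1, 0.6],
    [-4, -8, -1, -1, -8, -2, 0.6],
    [-6, -12, -1.5, -2, -12, -4, 0.6],
    [-8, -16, -2, -2, -16, -6, 0.6],
    [-10, -20, -2.5, -3, -20, -8, 0.6],
    [-12, -24, -3, -3, -24, -11, 0.6],
    [-14, -28, -3.5, -3, -28, -14, 0.6],
    [-16.4, -31, -4, -3, -32.7, -17, 0.6],
    [-16.4, -31, -4, -3, -32.7, -20, 0.6],
    [-16.4, -31, -4, -3, -32.7, -22, 0.6],
    [-16.4, -31, -4, -3, -32.7, -22, 0.6],
    [-16.4, -31, -4, -3, -32.7, -22, 0.6]
  ]
}}

```text
time: 2.8
position: [0.4713, -0.1454, 0.1503]
tool_rot: [0.663, 2.571, -0.183]
ft_force: [0.2, 2.1, 0.4]
grip_width: 0.6
grip_force: 0.0
```

```bash
python3 - <<'E'
from h import *
show();snap('wrist','w0')
M=frame(YP,35);tcp=np.array([0.4668,-0.2877,0.0144]);plan(tcp-.11*M[:,2],M);plan(tcp,M)
c,s=np.cos(YP),np.sin(YP)
im=cv2.imread('pics/w0.png')
for q in ([-.125,-.012,.036],[-.125,.012,.036],[-.025,-.012,.036],[-.025,.012,.036],[-.025,-.025,.052],[-.025,.025,.052],[.025,-.025,.052],[.025,.025,.052]):
    u=proj('w0',P+[c*q[0]-s*q[1],s*q[0]+c*q[1],q[2]])[0];print(q,u.round(0));cv2.circle(im,tuple(int(x) for x in u),4,(0,0,255),1)
cv2.imwrite('pics/w0m.png',im)
E
```

```text
{'time': 2.8, 'joint_positions': [0.304, -0.299, -0.18, 2.316, 0.223, 0.67, 1.042], 'position': [0.471, -0.145, 0.15], 'tool_rot': [0.663, 2.571, -0.183], 'ft_force': [0.164, 2.072, 0.42], 'torque': [0.491, 0.486, 0.061], 'grip_width': 0.6, 'grip_force': 0.0}
turn [-2.49 -6.2  -0.19] shift cm [ -5.42 -10.48  -4.19]
turn [-2.49 -6.2  -0.19] shift cm [  0.04 -13.63 -13.2 ]
[-0.125, -0.012, 0.036] [122. 175.]
[-0.125, 0.012, 0.036] [157. 176.]
[-0.025, -0.012, 0.036] [162. 269.]
[-0.025, 0.012, 0.036] [189. 270.]
[-0.025, -0.025, 0.052] [141. 284.]
[-0.025, 0.025, 0.052] [200. 285.]
[0.025, -0.025, 0.052] [157. 317.]
[0.025, 0.025, 0.052] [211. 318.]
```

View pics/w0m.png

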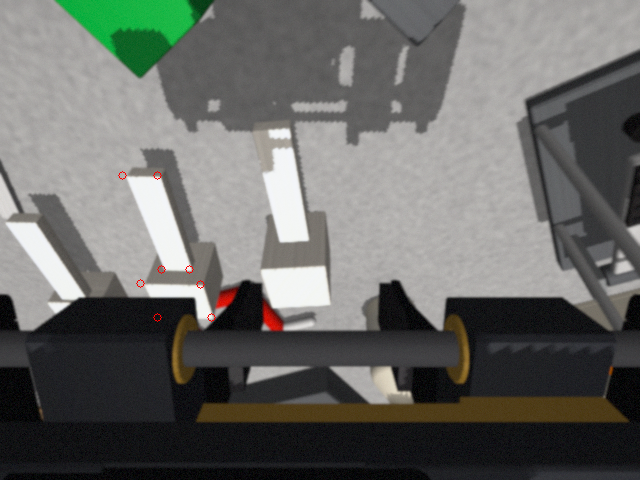

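The wrist view shows the middle pusher's tongue from (148,172) to (175,268), close to the prediction. The arm is still short of its target, with joint 2 near its limit, so I'll let it go on and check.

>>> {"fn": "carry_out", "kwargs": {
  "steps": [
    [-1, -2, 0, -1, -3, 0, 0.6],
    [-2, -4, 0, -2, -6, -1, 0.6],
    [-2.5, -6.2, 0, -3, -8, -2, 0.6],
    [-2.5, -6.2, 0, -3.5, -10, -3, 0.6],
    [-2.5, -6.2, 0, -3.5, -11.2, -4, 0.6],
    [-2.5, -6.2, 0, -3.5, -11.2, -4, 0.6],
    [-2.5, -6.2, 0, -3.5, -11.2, -4, 0.6]
  ]
}}

```text
time: 3.55
position: [0.435, -0.2637, 0.1125]
tool_rot: [0.655, 2.453, -0.21]
ft_force: [-0.1, 0.7, 0.9]
grip_width: 0.604
grip_force: 0.0
```

```bash
python3 - <<'E'
from h import *
show()
M=frame(YP,35);tcp=np.array([0.4668,-0.2877,0.0144]);plan(tcp-.11*M[:,2],M);plan(tcp,M)
E
```

```text
{'time': 3.55, 'joint_positions': [0.638, -0.281, -0.151, 2.441, -0.046, 0.364, 1.567], 'position': [0.435, -0.264, 0.112], 'tool_rot': [0.655, 2.453, -0.21], 'ft_force': [-0.067, 0.686, 0.859], 'torque': [0.373, 0.584, -0.046], 'grip_width': 0.604, 'grip_force': 0.0}
turn [ 0.21  0.2  -0.03] shift cm [-2.29  0.76 -0.8 ]
turn [ 0.21  0.2  -0.03] shift cm [ 3.18 -2.4  -9.81]
```

>>> {"fn": "carry_out", "kwargs": {
  "steps": [
    [0, 0, 0, 0, 0, 0, 0.6],
    [0, 0, 0, 0, 0, 0, 0.6]
  ]
}}

```text
time: 3.75
position: [0.4352, -0.2637, 0.1129]
tool_rot: [0.654, 2.452, -0.21]
ft_force: [-0.2, -0.2, -0.1]
grip_width: 0.602
grip_force: 0.0
```

```bash
python3 - <<'E'
from h import *
show();snap('wrist','w1')
M=frame(YP,35);tcp=np.array([0.4668,-0.2877,0.0144]);plan(tcp,M)
c,s=np.cos(YP),np.sin(YP)
im=cv2.imread('pics/w1.png')
for q in ([-.125,-.012,.036],[-.125,.012,.036],[-.025,-.012,.036],[-.025,.012,.036],[-.025,-.025,.052],[-.025,.025,.052],[.025,-.025,.052],[.025,.025,.052]):
    u=proj('w1',P+[c*q[0]-s*q[1],s*q[0]+c*q[1],q[2]])[0];print(q,u.round(0));cv2.circle(im,tuple(int(x) for x in u),4,(0,0,255),1)
cv2.imwrite('pics/w1m.png',im)
E
```

```text
{'time': 3.75, 'joint_positions': [0.636, -0.282, -0.149, 2.441, -0.046, 0.363, 1.568], 'position': [0.435, -0.264, 0.113], 'tool_rot': [0.654, 2.452, -0.21], 'ft_force': [-0.188, -0.162, -0.1], 'torque': [0.307, 0.582, -0.046], 'grip_width': 0.602, 'grip_force': 0.0}
turn [ 0.25  0.28 -0.07] shift cm [ 3.17 -2.38 -9.84]
[-0.125, -0.012, 0.036] [290. 167.]
[-0.125, 0.012, 0.036] [334. 167.]
[-0.025, -0.012, 0.036] [298. 268.]
[-0.025, 0.012, 0.036] [330. 268.]
[-0.025, -0.025, 0.052] [280. 286.]
[-0.025, 0.025, 0.052] [348. 286.]
[0.025, -0.025, 0.052] [285. 318.]
[0.025, 0.025, 0.052] [345. 318.]
```

View pics/w1m.png

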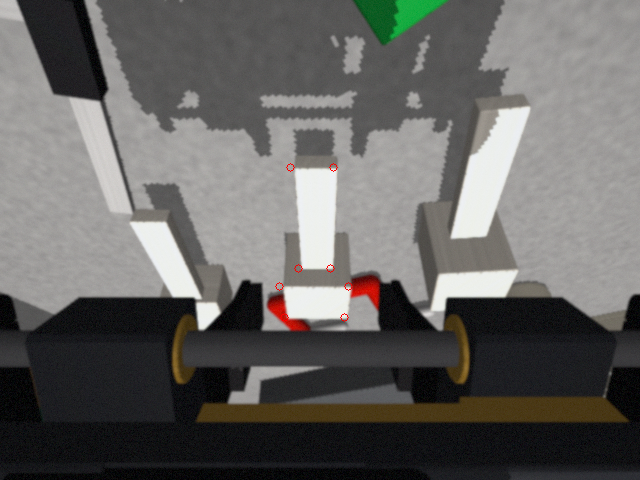

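The middle pusher's tongue lies at (295–337, 167) to (301–334, 268), about 2 mm from the prediction and between its neighbours. Now descend and grip.

>>> {"fn": "carry_out", "kwargs": {
  "steps": [
    [0, 0, 0, 0.6, -0.4, -2, 0.6],
    [0, 0, 0, 1.3, -0.9, -4, 0.6],
    [0, 0, 0, 1.9, -1.3, -6, 0.6],
    [0, 0, 0, 2.6, -1.8, -8, 0.6],
    [0, 0, 0, 3, -2.1, -9.3, 0.6],
    [0, 0, 0, 3.2, -2.2, -9.8, 0.6],
    [0, 0, 0, 3.2, -2.2, -9.8, 0.6],
    [0, 0, 0, 3.2, -2.2, -9.8, 0.2],
    [0, 0, 0, 3.2, -2.2, -9.8, 0.1],
    [0, 0, 0, 3.2, -2.2, -9.8, 0.1],
    [0, 0, 0, 3.2, -2.2, -9.8, 0.1],
    [0, 0, 0, 3.2, -2.2, -9.8, 0.1]
  ],
  "squeeze": 55
}}

```text
time: 5.0
position: [0.4667, -0.2862, 0.0145]
tool_rot: [0.655, 2.452, -0.211]
ft_force: [0.9, -0.7, -0.8]
grip_width: 0.268
grip_force: 54.9
```

>>> {"fn": "carry_out", "kwargs": {
  "steps": [
    [0, 0, 0, 0, 0, 0, 0.1],
    [0, 0, 0, 0, 0, 0, 0.1],
    [0, 0, 0, 0, 0, 0, 0.1]
  ]
}}

```text
time: 5.3
position: [0.4666, -0.2862, 0.0144]
tool_rot: [0.655, 2.452, -0.211]
ft_force: [0.1, 0.4, 0.2]
grip_width: 0.269
grip_force: 54.9
```

```bash
python3 - <<'E'
from h import *
show()
E
```

```text
{'time': 5.3, 'joint_positions': [1.423, 0.09, -0.933, 2.413, 0.948, 0.096, 0.642], 'position': [0.467, -0.286, 0.014], 'tool_rot': [0.655, 2.452, -0.211], 'ft_force': [0.143, 0.41, 0.18], 'torque': [0.307, 0.562, 0.004], 'grip_width': 0.269, 'grip_force': 54.921}
```

>>> {"fn": "carry_out", "kwargs": {
  "steps": [
    [0, 0, 0, 0, 0, 1, 0.1],
    [0, 0, 0, 0, 0, 3, 0.1],
    [0, 0, 0, 0, 0, 5, 0.1],
    [0, 0, 0, 0, 0, 8, 0.1],
    [0, 0, 0, 0, 0, 11, 0.1],
    [0, 0, 0, 0, 0, 14, 0.1],
    [0, 0, 0, 0, 0, 16, 0.1],
    [0, 0, 0, 0, 0, 16, 0.1],
    [0, 0, 0, 0, 0, 16, 0.1],
    [0, 0, 0, 0, 0, 16, 0.1]
  ]
}}

```text
time: 6.3
position: [0.467, -0.2848, 0.1745]
tool_rot: [0.652, 2.453, -0.209]
ft_force: [-0.3, 0.2, -3.5]
grip_width: 0.265
grip_force: 54.9
```

```bash
python3 - <<'E'
from h import *
show()
plan([.43,.23,.18],frame(0,35))
E
```

```text
{'time': 6.3, 'joint_positions': [1.12, -0.299, -0.545, 2.283, -0.344, 0.517, 1.846], 'position': [0.467, -0.285, 0.175], 'tool_rot': [0.652, 2.453, -0.209], 'ft_force': [-0.274, 0.196, -3.534], 'torque': [0.676, 1.144, -0.021], 'grip_width': 0.265, 'grip_force': 54.927}
turn [ 0.13  0.29 29.78] shift cm [-3.7  51.48  0.55]
```

>>> {"fn": "carry_out", "kwargs": {
  "steps": [
    [0, 0, 2, 0, 3, 1, 0.1],
    [0, 0, 5, 0, 7, 1, 0.1],
    [0, 0, 8, -1, 12, 1, 0.1],
    [0, 0, 11, -1, 17, 1, 0.1],
    [0, 0, 14, -2, 22, 1, 0.1],
    [0, 0, 17, -2, 27, 1, 0.1],
    [0, 0, 20, -3, 32, 1, 0.1],
    [0, 0, 23, -3, 37, 1, 0.1],
    [0, 0, 26, -3.7, 42, 1, 0.1],
    [0, 0, 28, -3.7, 47, 0.5, 0.1],
    [0, 0, 29.8, -3.7, 51.5, 0.5, 0.1],
    [0, 0, 29.8, -3.7, 51.5, 0.5, 0.1]
  ]
}}

```text
time: 7.5
position: [0.4769, 0.1551, 0.1445]
tool_rot: [0.01, 2.53, -0.01]
ft_force: [0.4, 1.5, -0.4]
grip_width: 0.199
grip_force: 0.0
```

>>> {"fn": "carry_out", "kwargs": {
  "steps": [
    [0, 0, 0, 0, 0, 0, 0.1],
    [0, 0, 0, 0, 0, 0, 0.1],
    [0, 0, 0, 0, 0, 0, 0.1]
  ]
}}

```text
time: 7.8
position: [0.4773, 0.1545, 0.1447]
tool_rot: [0.007, 2.53, -0.011]
ft_force: [0.4, -0.9, -0.6]
grip_width: 0.103
grip_force: 0.0
```

```bash
python3 - <<'E'
from h import *
show()
plan([.43,.23,.18],frame(0,35))
E
```

```text
{'time': 7.8, 'joint_positions': [-0.424, -0.3, -0.173, 2.378, 0.52, 0.61, 0.6], 'position': [0.477, 0.154, 0.145], 'tool_rot': [0.007, 2.53, -0.011], 'ft_force': [0.418, -0.947, -0.617], 'torque': [0.011, 0.71, 0.005], 'grip_width': 0.103, 'grip_force': 0.0}
turn [0.34 0.04 0.45] shift cm [-4.73  7.55  3.53]
```

The grip is empty, so the pusher was lost, probably against the guard. I'll look for it.

```bash
python3 - <<'E'
from h import *
snap('scene','s1');snap('top','t1')
a=cv2.imread('pics/t1.png')[100:390,100:560];b=cv2.imread('pics/s1.png')[120:400,100:540]
A=cv2.resize(a,(476,300));B=cv2.resize(b,(471,300))
cv2.imwrite('pics/v1.png',np.vstack([cv2.resize(cv2.imread('pics/t1.png')[130:340,130:500],(529,300),interpolation=3),cv2.resize(cv2.imread('pics/s1.png')[110:330,140:528],(529,300),interpolation=3)]))
E
```

```text
(no output)
```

View pics/v1.png

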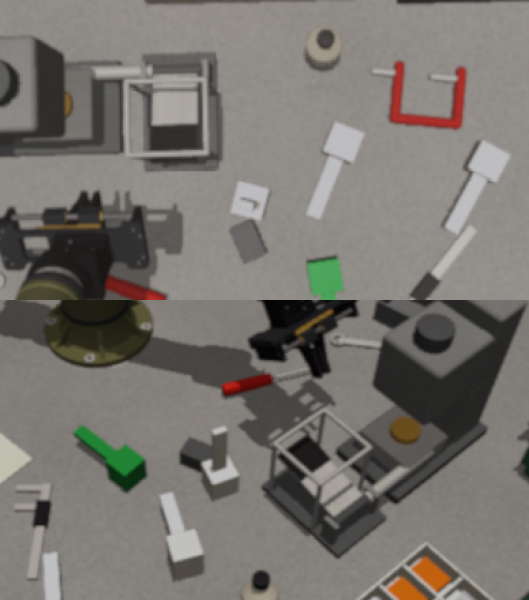

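```bash
cat > fit.py <<'E'
from h import *
from scipy.optimize import minimize
I={f:cv2.imread(f'pics/{f}.png').astype(float).mean(2) for f in('s0','t0','s1','t1')}
def boxq(lo,hi):
    l,h=lo,hi;out=[]
    for ax in range(3):
        for sgn in(0,1):
            o=[a for a in range(3) if a!=ax];q=[]
            for i,j in((0,0),(1,0),(1,1),(0,1)):
                p=[0,0,0];p[ax]=(l,h)[sgn][ax];p[o[0]]=(l,h)[i][o[0]];p[o[1]]=(l,h)[j][o[1]];q.append(p)
            n=np.zeros(3);n[ax]=1 if sgn else -1;out.append((np.array(q),n))
    return out
def faces():  # frame: X=h (local z), Y, Z up(-local x); origin at base centre of block
    return [boxq((-.026,-.025,0),(.026,.025,.05)),boxq((-.002,-.012,.05),(.010,.012,.15))]
def cost(p,rois,dbg=None):
    x,y,w=p;c,s=np.cos(w),np.sin(w);M=np.array([[c,-s,0],[s,c,0],[0,0,1]]);tot=0
    for f,g in(('s1','s0'),('t1','t0')):
        u0,v0,u1,v1=rois[f];S=3;lab=np.zeros(((v1-v0)*S,(u1-u0)*S),np.uint8);k=0;C=cam(f)[1][:3,3]
        for B in faces():
            for q,n in B:
                k+=1;Q=q@M.T+[x,y,0]
                if (M@n)@(C-Q[0])<=0:continue
                uv=(proj(f,Q)-[u0,v0]+.5)*S-.5
                cv2.fillConvexPoly(lab,np.round(uv*16).astype(np.int32),k,shift=4)
        a=cv2.resize(I[f][v0:v1,u0:u1],None,fx=S,fy=S,interpolation=cv2.INTER_LINEAR);b=cv2.resize(I[g][v0:v1,u0:u1],None,fx=S,fy=S,interpolation=cv2.INTER_LINEAR)
        e=np.minimum((a-b)**2,1500)
        for k in np.unique(lab):
            if k:
                m=lab==k;e[m]=np.minimum((a[m]-np.median(a[m]))**2,1500)
        tot+=e.sum()/S/S
    return tot
if __name__=='__main__':
    c0=at('t1',304,270,.1);us,vs=proj('s1',[*c0[:2],.05])[0].astype(int);print(c0,us,vs)
    rois={'t1':(275,235,335,300),'s1':(us-40,vs-60,us+40,vs+45)}
    for w0 in np.arange(-3.0,3.2,.52):
        r=minimize(cost,[c0[0],c0[1],w0],args=(rois,),method='Nelder-Mead',options=dict(initial_simplex=np.array([[c0[0],c0[1],w0]]*4)+np.vstack([np.zeros(3),np.diag([.012,.012,.25])]),maxiter=200))
        print(round(w0,2),r.x.round(4),int(r.fun))
E
python3 fit.py
```

```text
[ 0.46390486 -0.06787884  0.1       ] 299 233
-3.0 [ 0.4632 -0.0653 -3.4315] 1950828
-2.48 [ 0.464  -0.0647 -1.8703] 2138645
-1.96 [ 0.4638 -0.0646 -1.8667] 2136611
-1.44 [ 0.4636 -0.0648 -1.8349] 2136631
-0.92 [ 0.4624 -0.0653 -0.3251] 2082581
-0.4 [ 0.4625 -0.0654 -0.3039] 2077691
0.12 [ 0.4624 -0.0654 -0.3044] 2078239
0.64 [ 0.4633 -0.0657  1.2676] 2149815
1.16 [ 0.4629 -0.0658  1.288 ] 2149187
1.68 [ 0.463  -0.0657  1.2639] 2149536
2.2 [ 0.4634 -0.0654  2.8446] 1953677
2.72 [ 0.4634 -0.0654  2.85  ] 1953514
```

The scene crop shows the middle pusher standing on its nose with the tongue straight up, at about (219,460) in the crop, just in front of the guard. The fit puts it at (0.463, -0.065) with its top side facing the robot. Plan: grip the tongue end vertically, turn it half round, lay it down further out, then regrip it tilted.

>>> {"fn": "carry_out", "kwargs": {
  "steps": [
    [0, 0, 0, 0, 0, 4, 0.6],
    [0, -6, 0, 0, -2, 8, 0.6],
    [0, 3, 0, 0, -6, 12, 0.6],
    [0, 11, 0, 0, -10, 14, 0.6],
    [0, 19, 0, 0, -14, 14, 0.6],
    [0, 27, 0, 0, -18, 14, 0.6],
    [0, 35, 0, 0, -22, 14, 0.6],
    [0, 35, 0, 0, -22, 14, 0.6],
    [0, 35, 0, 0, -22, 14, 0.6],
    [0, 35, 0, 0, -22, 14, 0.6],
    [0, 35, 0, 0, -22, 14, 0.6],
    [0, 35, 0, 0, -22, 14, 0.6]
  ]
}}

```text
time: 9.1
position: [0.4772, -0.0626, 0.2853]
tool_rot: [0.001, 3.14, -0.01]
ft_force: [0.1, 0.1, -0.1]
grip_width: 0.601
grip_force: 0.0
```

```bash
python3 - <<'E'
from h import *
show()
plan([.459,-.064,.26],frame(-.29,0))
E
```

```text
{'time': 9.1, 'joint_positions': [-0.25, -0.079, 0.303, 1.766, 0.03, 1.448, 1.619], 'position': [0.477, -0.063, 0.285], 'tool_rot': [0.001, 3.14, -0.01], 'ft_force': [0.066, 0.075, -0.091], 'torque': [0.071, 0.002, -0.023], 'grip_width': 0.601, 'grip_force': 0.0}
turn [  0.39   0.06 -16.59] shift cm [-1.82 -0.14 -2.53]
```

>>> {"fn": "carry_out", "kwargs": {
  "steps": [
    [0, 0, -8, -1, 0, 0, 0.6],
    [0.4, 0, -16.6, -1.8, 0, -1.5, 0.6],
    [0.4, 0, -16.6, -1.8, -0.1, -2.5, 0.6],
    [0.4, 0, -16.6, -1.8, -0.1, -2.5, 0.6],
    [0.4, 0, -16.6, -1.8, -0.1, -2.5, 0.6]
  ]
}}

```text
time: 9.6
position: [0.4599, -0.0643, 0.2609]
tool_rot: [0.451, 3.108, -0.001]
ft_force: [-0.2, -0.1, 0.1]
grip_width: 0.599
grip_force: 0.0
```

```bash
python3 - <<'E'
from h import *
show();snap('wrist','w2')
im=cv2.imread('pics/w2.png')
for w,col in((2.85,(0,0,255)),(-.3,(255,0,0))):
    c,s=np.cos(w),np.sin(w)
    for q in [(x,y,.05) for x in(-.026,.026) for y in(-.025,.025)]+[(x,y,.15) for x in(-.002,.010) for y in(-.012,.012)]:
        u=proj('w2',[.4634+c*q[0]-s*q[1],-.0654+s*q[0]+c*q[1],q[2]])[0];cv2.circle(im,tuple(int(x) for x in u),4,col,1)
cv2.imwrite('pics/w2m.png',im)
E
```

```text
{'time': 9.6, 'joint_positions': [-0.234, -0.108, 0.293, 1.84, 0.032, 1.404, 1.334], 'position': [0.46, -0.064, 0.261], 'tool_rot': [0.451, 3.108, -0.001], 'ft_force': [-0.233, -0.067, 0.144], 'torque': [0.01, -0.045, 0.007], 'grip_width': 0.599, 'grip_force': 0.0}
```

View pics/w2m.png

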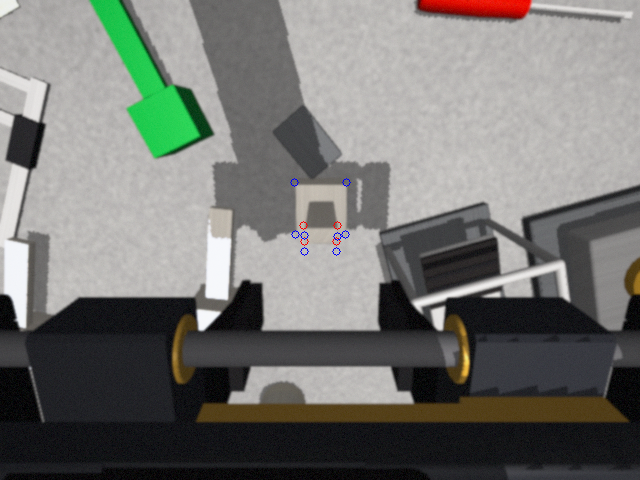

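The tongue's top edge lies at (304–338, 228–243), which matches the red marks. So the pusher's top side faces the robot and the gripper is aligned with the tongue. Next: descend and grip.

>>> {"fn": "carry_out", "kwargs": {
  "steps": [
    [0, 0, 0, 0, 0, -4, 0.6],
    [0, 0, 0, 0, 0, -8, 0.6],
    [0, 0, 0, 0, 0, -12, 0.6],
    [0, 0, 0, 0, 0, -14.5, 0.6],
    [0, 0, 0, 0, 0, -15.5, 0.6],
    [0, 0, 0, 0, 0, -15.5, 0.6],
    [0, 0, 0, 0, 0, -15.5, 0.2],
    [0, 0, 0, 0, 0, -15.5, 0.1],
    [0, 0, 0, 0, 0, -15.5, 0.1],
    [0, 0, 0, 0, 0, -15.5, 0.1],
    [0, 0, 0, 0, 0, -15.5, 0.1]
  ]
}}

```text
time: 10.75
position: [0.4602, -0.0648, 0.1066]
tool_rot: [0.456, 3.106, -0.0]
ft_force: [-0.5, 0.2, 2.7]
grip_width: 0.271
grip_force: 55.0
```

>>> {"fn": "carry_out", "kwargs": {
  "steps": [
    [0, 0, 0, 0, 0, 2, 0.1],
    [0, 0, 0, 0, 0, 5, 0.1],
    [0, 0, 0, 0, 0, 8, 0.1],
    [0, 0, 0, 0, 0, 11, 0.1],
    [0, 0, 0, 0, 0, 11, 0.1],
    [0, 0, 0, 0, 0, 11, 0.1],
    [0, 0, 0, 0, 0, 11, 0.1]
  ]
}}

```text
time: 11.45
position: [0.4585, -0.0647, 0.2141]
tool_rot: [-0.457, -3.107, 0.002]
ft_force: [-0.4, -0.2, -3.0]
grip_width: 0.271
grip_force: 55.0
```

>>> {"fn": "carry_out", "kwargs": {
  "steps": [
    [0, 0, -8, 0, -1, 0, 0.1],
    [0, 0, -16, 0, -2, 0, 0.1],
    [0, 0, -24, 0, -3, 0, 0.1],
    [0, 0, -32, 0, -4, 0, 0.1],
    [0, 0, -40, 1, -5, 0, 0.1],
    [0, 0, -48, 2, -5.6, 0, 0.1],
    [0, 0, -56, 3, -5.6, 0, 0.1],
    [0, 0, -64, 4, -5.6, 0, 0.1],
    [0, 0, -72, 5, -5.6, 0, 0.1],
    [0, 0, -80, 6, -5.6, 0, 0.1],
    [0, 0, -88, 7, -5.6, 0, 0.1],
    [0, 0, -95, 8, -5.6, 0, 0.1]
  ]
}}

```text
time: 12.65
position: [0.539, -0.1206, 0.2137]
tool_rot: [-2.604, -1.755, 0.007]
ft_force: [-0.1, -0.2, -3.6]
grip_width: 0.272
grip_force: 55.0
```

>>> {"fn": "carry_out", "kwargs": {
  "steps": [
    [0, 0, -8, 0, 0, 0, 0.1],
    [0, 0, -16, 0, 0, 0, 0.1],
    [0, 0, -24, 0, 0, 0, 0.1],
    [0, 0, -32, 0, 0, 0, 0.1],
    [0, 0, -40, 0, 0, 0, 0.1],
    [0, 0, -48, 0, 0, 0, 0.1],
    [0, 0, -56, 0, 0, 0, 0.1],
    [0, 0, -64, 0, 0, 0, 0.1],
    [0, 0, -72, 0, 0, 0, 0.1],
    [0, 0, -80, 0, 0, 0, 0.1],
    [0, 0, -80, 0, 0, 0, 0.1],
    [0, 0, -80, 0, 0, 0, 0.1]
  ]
}}

```text
time: 13.85
position: [0.5391, -0.1206, 0.2146]
tool_rot: [-3.125, 0.316, 0.006]
ft_force: [0.3, -0.1, -3.0]
grip_width: 0.272
grip_force: 55.0
```

```bash
python3 - <<'E'
from h import *
show()
F=np.diag([-1,-1,1.])
plan([.575,-.121,.18],frame(-.2,0)@F)
plan([.575,-.121,.18],frame(-.2,40)@F)
E
```

```text
{'time': 13.85, 'joint_positions': [-0.238, 0.121, 0.447, 1.72, -0.054, 1.316, -1.552], 'position': [0.539, -0.121, 0.215], 'tool_rot': [-3.125, 0.316, 0.006], 'ft_force': [0.347, -0.069, -3.011], 'torque': [0.021, 0.15, 0.013], 'grip_width': 0.272, 'grip_force': 54.97}
turn [-0.04 -0.23  0.07] shift cm [ 3.59 -0.04 -3.46]
turn [ -8.01 -39.43   0.07] shift cm [ 3.59 -0.04 -3.46]
```

>>> {"fn": "carry_out", "kwargs": {
  "steps": [
    [-1, -5, 0, 0.5, 0, 0, 0.1],
    [-2, -10, 0, 1, 0, 0, 0.1],
    [-3, -15, 0, 1.5, 0, -0.5, 0.1],
    [-4, -20, 0, 2, 0, -1, 0.1],
    [-5, -25, 0, 2.5, 0, -1.5, 0.1],
    [-6, -30, 0, 3, 0, -2, 0.1],
    [-7, -35, 0, 3.6, 0, -3, 0.1],
    [-8, -39.4, 0, 3.6, 0, -3.5, 0.1],
    [-8, -39.4, 0, 3.6, 0, -5, 0.1],
    [-8, -39.4, 0, 3.6, 0, -7, 0.1],
    [-8, -39.4, 0, 3.6, 0, -7, 0.1],
    [-8, -39.4, 0, 3.6, 0, -7, 0.1]
  ]
}}

```text
time: 15.05
position: [0.5751, -0.121, 0.1452]
tool_rot: [2.875, -0.293, 1.046]
ft_force: [1.0, -0.3, -2.8]
grip_width: 0.271
grip_force: 55.0
```

```bash
python3 - <<'E'
from h import *
show()
F=np.diag([-1,-1,1.])
plan([.575,-.121,.103],frame(-.2,40)@F)
E
```

```text
{'time': 15.05, 'joint_positions': [-0.179, -0.19, 0.294, 2.333, 0.337, 0.309, -1.93], 'position': [0.575, -0.121, 0.145], 'tool_rot': [2.875, -0.293, 1.046], 'ft_force': [0.994, -0.275, -2.777], 'torque': [0.228, 1.383, 0.005], 'grip_width': 0.271, 'grip_force': 54.97}
turn [-0.09 -0.    0.16] shift cm [-0.01 -0.   -4.22]
```

>>> {"fn": "carry_out", "kwargs": {
  "steps": [
    [0, 0, 0, 0, 0, -1.5, 0.1],
    [0, 0, 0, 0, 0, -3, 0.1],
    [0, 0, 0, 0, 0, -3.7, 0.1],
    [0, 0, 0, 0, 0, -4.1, 0.1],
    [0, 0, 0, 0, 0, -4.3, 0.1],
    [0, 0, 0, 0, 0, -4.3, 0.1]
  ]
}}

```text
time: 15.65
position: [0.5762, -0.1208, 0.1036]
tool_rot: [2.874, -0.295, 1.051]
ft_force: [0.4, -0.3, -3.0]
grip_width: 0.272
grip_force: 55.0
```

>>> {"fn": "carry_out", "kwargs": {
  "steps": [
    [0, 0, 0, 0, 0, 0, 0.6],
    [0, 0, 0, 0, 0, 0, 0.6],
    [0, 0, 0, 0, 0, 0, 0.6],
    [0, 0, 0, 0, 0, 0, 0.6],
    [0, 0, 0, 0, 0, 0, 0.6],
    [0, 0, 0, 0, 0, 2, 0.6],
    [0, 0, 0, 0, 0, 5, 0.6],
    [0, 0, 0, 0, 0, 8, 0.6],
    [0, 2, 0, -1, 0, 10, 0.6],
    [0, 8, 0, -2, 0, 12, 0.6],
    [0, 10, 0, -3, 0, 12, 0.6],
    [0, 10, 0, -4, 0, 12, 0.6]
  ]
}}

```text
time: 16.85
position: [0.5375, -0.1205, 0.2257]
tool_rot: [2.94, -0.282, 0.796]
ft_force: [-0.0, 0.6, 0.1]
grip_width: 0.601
grip_force: 0.0
```

```bash
python3 - <<'E'
from h import *
show();snap('wrist','w3')
E
```

```text
{'time': 16.85, 'joint_positions': [-0.163, -0.296, 0.247, 2.162, 0.225, 0.749, -1.794], 'position': [0.537, -0.12, 0.226], 'tool_rot': [2.94, -0.282, 0.796], 'ft_force': [-0.036, 0.65, 0.096], 'torque': [0.115, 0.745, -0.005], 'grip_width': 0.601, 'grip_force': 0.0}
```

View pics/w3.png

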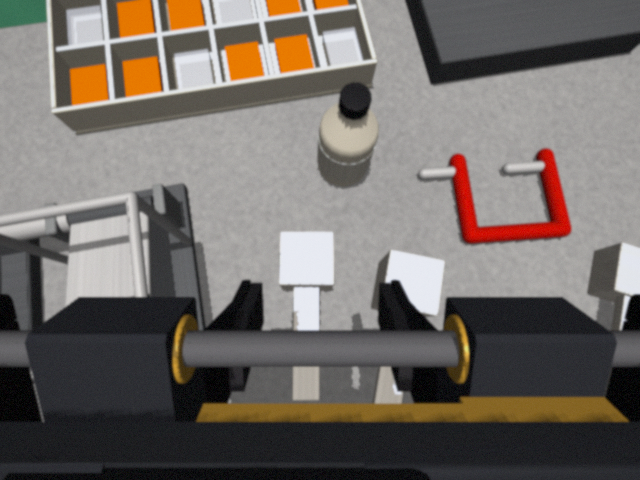

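The pusher now lies flat with its tongue toward the robot. Its block top corners are at (279,232), (334,232), (335,284) and (280,286).

```bash
python3 - <<'E'
from h import *
c=np.array([at('w3',u,v,.052) for u,v in((279,232),(334,232),(335,284),(280,286))]);print(c.round(4))
ctr=c.mean(0);d=(c[0]+c[1]-c[2]-c[3])[:2];yaw=np.arctan2(d[1],d[0]);e=(c[0]+c[3]-c[1]-c[2])[:2];y2=np.arctan2(e[1],e[0])-np.pi/2
print(ctr,yaw,y2,np.linalg.norm(d)/2,np.linalg.norm(e)/2)
# independent: scene/top images
snap('scene','s2');snap('top','t2')
b=cv2.cvtColor(cv2.imread('pics/s2.png'),cv2.COLOR_BGR2HSV)
print(proj('t2',ctr),proj('s2',ctr))
F=np.diag([-1,-1,1.])
D=np.array([np.cos(yaw),np.sin(yaw),0]);M=frame(yaw,30)
tcp=np.array([*ctr[:2],0])-.09*D+[0,0,.030]+.019*M[:,2];print('tcp',tcp)
plan(tcp-.10*M[:,2],frame(yaw,0)@F);plan(tcp-.10*M[:,2],M)
E
```

```text
[[ 0.6215 -0.104   0.052 ]
 [ 0.6116 -0.1543  0.052 ]
 [ 0.5638 -0.1451  0.052 ]
 [ 0.5718 -0.0961  0.052 ]]
[ 0.59219024 -0.12486923  0.052     ] -0.17429726783572277 -0.1772863248833949 0.049497169577444565 0.05045485727761978
[[329.45045928 211.0686153 ]] [[317.49602501 281.98267938]]
tcp [ 0.51290992 -0.11090924  0.01354552]
turn [ 7.43 29.46  1.03] shift cm [ -7.19   1.88 -12.28]
turn [  88.18  -19.29 -155.24] shift cm [ -7.19   1.88 -12.28]
```

>>> {"fn": "carry_out", "kwargs": {
  "steps": [
    [2, 7, 0, -1, 0.5, 1, 0.6],
    [4, 15, 0.5, -2, 1, 2, 0.6],
    [6, 22, 1, -3, 1, 2, 0.6],
    [7.4, 29.5, 1, -4, 1, 2, 0.6],
    [7.4, 29.5, 1, -4, 1, 2, 0.6],
    [7.4, 29.5, 1, -4, 1, 2, 0.6]
  ]
}}

```text
time: 17.6
position: [0.4961, -0.111, 0.2418]
tool_rot: [3.128, -0.274, -0.001]
ft_force: [-0.1, 0.0, -0.7]
grip_width: 0.599
grip_force: 0.0
```

>>> {"fn": "carry_out", "kwargs": {
  "steps": [
    [0, 0, 8, 0, 0, 0, 0.6],
    [0, 0, 16, 0, 0, 0, 0.6],
    [0, 0, 24, 0, 0, 0, 0.6],
    [0, 0, 32, 0, 0, 0, 0.6],
    [0, 0, 40, 0, 0, 0, 0.6],
    [0, 0, 48, 0, 0, 0, 0.6],
    [0, 0, 56, 0, 0, 0, 0.6],
    [0, 0, 64, 0, 0, 0, 0.6],
    [0, 0, 72, 0, 0, 0, 0.6],
    [0, 0, 80, 0, 0, 0, 0.6],
    [0, 0, 88, 0, 0, 0, 0.6],
    [0, 0, 96, 0, 0, 0, 0.6]
  ]
}}

```text
time: 18.8
position: [0.495, -0.1106, 0.2433]
tool_rot: [2.289, 2.147, 0.004]
ft_force: [-0.6, 0.5, 0.3]
grip_width: 0.599
grip_force: 0.0
```

>>> {"fn": "carry_out", "kwargs": {
  "steps": [
    [0, 0, 8, 0, 0, 0, 0.6],
    [0, 0, 16, 0, 0, 0, 0.6],
    [0, 0, 24, 0, 0, 0, 0.6],
    [0, 0, 32, 0, 0, 0, 0.6],
    [0, 0, 40, 0, 0, 0, 0.6],
    [0, 0, 48, 0, 0, 0, 0.6],
    [0, 0, 56, 0, 0, 0, 0.6],
    [0, 0, 64, 0, 0, 0, 0.6],
    [0, 0, 72, 0, 0, 0, 0.6],
    [0, 0, 80, 0, 0, 0, 0.6],
    [0, 0, 84, 0, 0, 0, 0.6],
    [0, 0, 84, 0, 0, 0, 0.6]
  ]
}}

```text
time: 20.0
position: [0.4951, -0.1106, 0.2433]
tool_rot: [0.273, 3.126, 0.002]
ft_force: [-0.2, -0.1, 0.6]
grip_width: 0.6
grip_force: 0.0
```

```bash
cat >>h.py <<'E'
P=np.array([.5922,-.1249,0]);YP=-.176
E
python3 - <<'E'
from h import *
show()
M=frame(YP,30);t=np.array([.5129,-.1109,.0136]);plan(t-.08*M[:,2],M);plan(t,M)
E
```

```text
{'time': 20.0, 'joint_positions': [-0.2, -0.006, 0.369, 1.783, 0.001, 1.36, 1.566], 'position': [0.495, -0.111, 0.243], 'tool_rot': [0.273, 3.126, 0.002], 'ft_force': [-0.202, -0.124, 0.602], 'torque': [0.044, 0.031, 0.019], 'grip_width': 0.6, 'grip_force': 0.0}
turn [ -5.26 -29.32  -0.13] shift cm [ -2.16   0.67 -16.04]
turn [ -5.26 -29.32  -0.13] shift cm [  1.78  -0.03 -22.97]
```

>>> {"fn": "carry_out", "kwargs": {
  "steps": [
    [-1, -5, 0, 0, 0, -2, 0.6],
    [-2, -10, 0, 0.2, 0, -4, 0.6],
    [-3, -16, 0, 0.4, 0, -6, 0.6],
    [-4, -22, 0, 0.6, 0, -8, 0.6],
    [-5, -28, 0, 0.8, 0, -10, 0.6],
    [-5.3, -29.3, 0, 1, 0, -12, 0.6],
    [-5.3, -29.3, 0, 1, 0, -14, 0.6],
    [-5.3, -29.3, 0, 1, 0, -15, 0.6],
    [-5.3, -29.3, 0, 1, 0, -15, 0.6],
    [-5.3, -29.3, 0, 1, 0, -15, 0.6]
  ]
}}

```text
time: 21.0
position: [0.5064, -0.1108, 0.094]
tool_rot: [0.228, 2.611, -0.063]
ft_force: [-0.3, -0.1, 0.6]
grip_width: 0.601
grip_force: 0.0
```

```bash
python3 - <<'E'
from h import *
show()
M=frame(YP,30);t=np.array([.5129,-.1109,.0136]);plan(t,M)
E
```

```text
{'time': 21.0, 'joint_positions': [-0.16, -0.208, 0.295, 2.379, 0.178, 0.444, 1.401], 'position': [0.506, -0.111, 0.094], 'tool_rot': [0.228, 2.611, -0.063], 'ft_force': [-0.305, -0.054, 0.639], 'torque': [0.068, 0.582, 0.045], 'grip_width': 0.601, 'grip_force': 0.0}
turn [ 0.06 -0.09 -0.06] shift cm [ 0.65 -0.01 -8.04]
```

>>> {"fn": "carry_out", "kwargs": {
  "steps": [
    [0, 0, 0, 0, 0, -3, 0.6],
    [0, 0, 0, 0.3, 0, -5, 0.6],
    [0, 0, 0, 0.6, 0, -7, 0.6],
    [0, 0, 0, 0.6, 0, -8, 0.6],
    [0, 0, 0, 0.6, 0, -8, 0.6],
    [0, 0, 0, 0.6, 0, -8, 0.2],
    [0, 0, 0, 0.6, 0, -8, 0.1],
    [0, 0, 0, 0.6, 0, -8, 0.1],
    [0, 0, 0, 0.6, 0, -8, 0.1],
    [0, 0, 0, 0.6, 0, -8, 0.1]
  ],
  "squeeze": 60
}}

```text
time: 22.0
position: [0.5122, -0.1107, 0.0136]
tool_rot: [0.228, 2.611, -0.063]
ft_force: [-0.6, 0.6, 1.9]
grip_width: 0.27
grip_force: 60.0
```

```bash
python3 - <<'E'
from h import *
show()
s=ctrl.get_state();M=R.from_rotvec(s['tool_rot']).as_matrix()
# pusher pose in tool frame
A=np.eye(4);A[:3,:3]=R.from_euler('z',YP).as_matrix();A[:3,3]=P
T=np.eye(4);T[:3,:3]=M;T[:3,3]=s['position']
G=np.linalg.inv(T)@A;np.save('G.npy',G);print((np.linalg.inv(A)@T)[:3,3])
E
```

```text
{'time': 22.0, 'joint_positions': [-0.182, -0.014, 0.338, 2.429, 0.073, 0.204, 1.486], 'position': [0.512, -0.111, 0.014], 'tool_rot': [0.228, 2.611, -0.063], 'ft_force': [-0.582, 0.59, 1.929], 'torque': [0.119, 0.587, 0.085], 'grip_width': 0.27, 'grip_force': 59.973}
[-8.12677296e-02 -3.11594182e-05  1.35533378e-02]
```

>>> {"fn": "carry_out", "kwargs": {
  "steps": [
    [0, 0, 0, 0, 0, 1, 0.1],
    [0, 0, 0, 0, 0, 2.5, 0.1],
    [0, 0, 0, 0, 0, 4.5, 0.1],
    [0, 0, 0, 0, 0, 7, 0.1],
    [0, 3, 0, -0.3, 0, 9, 0.1],
    [0, 7, 0, -0.6, 0, 12, 0.1],
    [0, 11, 0, -0.9, 0, 15, 0.1],
    [0, 15, 0, -1.2, 0, 18, 0.1],
    [0, 19, 0, -1.5, 0, 20, 0.1],
    [0, 23, 0, -1.8, 0, 23, 0.1],
    [0, 23, 0, -2, 0, 24, 0.1],
    [0, 23, 0, -2, 0, 24, 0.1]
  ]
}}

```text
time: 23.2
position: [0.4921, -0.111, 0.2534]
tool_rot: [0.236, 3.009, -0.12]
ft_force: [0.0, 0.0, -3.4]
grip_width: 0.267
grip_force: 60.0
```

```bash
python3 - <<'E'
from h import *
show()
plan([.45,.20,.25],frame(0,8));plan([.43,.23,.12],frame(0,30))
E
```

```text
{'time': 23.2, 'joint_positions': [-0.202, -0.119, 0.292, 1.872, 0.117, 1.263, 1.476], 'position': [0.492, -0.111, 0.253], 'tool_rot': [0.236, 3.009, -0.12], 'ft_force': [0.0, 0.017, -3.448], 'torque': [0.224, 0.445, -0.023], 'grip_width': 0.267, 'grip_force': 59.97}
turn [ 3.91 -1.05  9.23] shift cm [-4.21 31.1  -0.34]
turn [  2.09 -22.99   9.87] shift cm [ -6.21  34.1  -13.34]
```

>>> {"fn": "carry_out", "kwargs": {
  "steps": [
    [0.5, 0, 1, -1, 3, 0, 0.1],
    [1, 0, 2, -2, 6, 0, 0.1],
    [1.5, 0, 3, -3, 10, 0, 0.1],
    [2, -0.5, 4, -4, 14, 0, 0.1],
    [2.5, -0.5, 5, -5, 18, 0, 0.1],
    [3, -0.5, 6, -5, 22, 0, 0.1],
    [3.5, -1, 7, -5, 26, 0, 0.1],
    [3.9, -1, 8, -5.5, 30, 0, 0.1],
    [3.9, -1, 9.2, -6, 33, 0, 0.1],
    [3.9, -1, 9.2, -6.2, 34.1, 0, 0.1],
    [3.9, -1, 9.2, -6.2, 34.1, 0, 0.1],
    [3.9, -1, 9.2, -6.2, 34.1, 0, 0.1]
  ]
}}

```text
time: 24.4
position: [0.4296, 0.2281, 0.2518]
tool_rot: [0.003, 3.006, -0.004]
ft_force: [0.1, -0.7, -2.7]
grip_width: 0.266
grip_force: 60.0
```

```bash
python3 - <<'E'
from h import *
show()
plan([.43,.23,.12],frame(0,30))
E
```

```text
{'time': 24.4, 'joint_positions': [-0.473, -0.128, -0.118, 1.887, 0.066, 1.271, 0.962], 'position': [0.43, 0.228, 0.252], 'tool_rot': [0.003, 3.006, -0.004], 'ft_force': [0.088, -0.736, -2.653], 'torque': [-0.047, 0.427, -0.056], 'grip_width': 0.266, 'grip_force': 59.967}
turn [  0.11 -22.23   0.14] shift cm [  0.04   0.19 -13.18]
```

>>> {"fn": "carry_out", "kwargs": {
  "steps": [
    [0, -2, 0, 0, 0, -2, 0.1],
    [0, -5, 0, 0, 0.1, -4, 0.1],
    [0, -8, 0, 0, 0.1, -6, 0.1],
    [0, -11, 0, 0, 0.2, -8, 0.1],
    [0, -14, 0, 0, 0.2, -10, 0.1],
    [0, -17, 0, 0, 0.2, -12, 0.1],
    [0, -20, 0, 0, 0.2, -13.2, 0.1],
    [0, -22.2, 0.1, 0, 0.2, -13.2, 0.1],
    [0, -22.2, 0.1, 0, 0.2, -13.2, 0.1],
    [0, -22.2, 0.1, 0, 0.2, -13.2, 0.1],
    [0, -22.2, 0.1, 0, 0.2, -13.2, 0.1]
  ]
}}

```text
time: 25.5
position: [0.4307, 0.2318, 0.1218]
tool_rot: [0.001, 2.617, 0.0]
ft_force: [0.6, 0.7, -2.6]
grip_width: 0.267
grip_force: 60.0
```

```bash
python3 - <<'E'
from h import *
show();snap('scene','s3');snap('top','t3');snap('wrist','w4')
s=ctrl.get_state();T=np.eye(4);T[:3,:3]=R.from_rotvec(s['tool_rot']).as_matrix();T[:3,3]=s['position'];A=T@np.load('G.npy');print(A.round(4))
plan([.43,.23,.12],frame(0,30))
im=cv2.imread('pics/s3.png')
def dot(p,c):
    u=proj('s3',p)[0];cv2.circle(im2,tuple(int(round((x-o)*4)) for x,o in zip(u,(350,140))),4,c,1)
im2=cv2.resize(im[140:260,350:510],None,fx=4,fy=4,interpolation=3)
for q in [(x,y,z) for x in(-.025,.025) for y in(-.025,.025) for z in(0,.052)]+[(-.125,y,z) for y in(-.012,.012) for z in(.024,.036)]:
    dot((A@[*q,1])[:3],(0,0,255))
a=np.linspace(0,6.28,16)
for t in a:
    dot([.62+.027*np.cos(t),.2305+.027*np.sin(t),.0725],(255,0,0))
cv2.imwrite('pics/v3.png',im2)
E
```

```text
{'time': 25.5, 'joint_positions': [-0.471, -0.217, -0.328, 2.324, 0.474, 0.704, 0.45], 'position': [0.431, 0.232, 0.122], 'tool_rot': [0.001, 2.617, 0.0], 'ft_force': [0.649, 0.659, -2.601], 'torque': [0.041, 1.17, -0.008], 'grip_width': 0.267, 'grip_force': 59.968}
[[ 1.      0.0011 -0.0027  0.5117]
 [-0.0011  1.     -0.0017  0.2322]
 [ 0.0027  0.0017  1.      0.1082]
 [ 0.      0.      0.      1.    ]]
turn [-0.    0.04 -0.03] shift cm [-0.04 -0.22 -0.16]
```

View pics/v3.png

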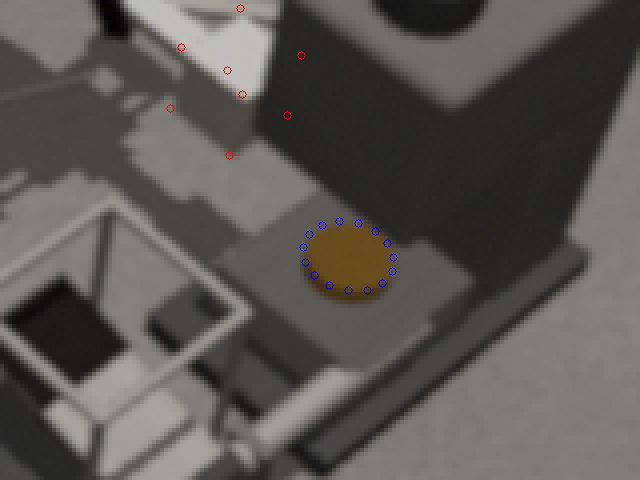

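The last view shows the block in front of the head, roughly where predicted, with its near top corner at (242,94). The bushing top fits the predicted circle centred near (348,257). I'll check numerically whether the block droops in the grip, without another picture.

```bash
cat > pitch.py <<'E'
from h import *
from fit import boxq
from scipy.optimize import minimize
I1=cv2.imread('pics/s3.png').astype(float).mean(2)
s=ctrl.get_state();T=np.eye(4);T[:3,:3]=R.from_rotvec(s['tool_rot']).as_matrix();T[:3,3]=s['position'];A=T@np.load('G.npy')
F=[boxq((-.025,-.025,0),(.025,.025,.052)),boxq((-.125,-.012,.024),(-.025,.012,.036))]
C=cam('s3')[1][:3,3];S=4;u0,v0,u1,v1=376,150,418,186
I=cv2.resize(I1[v0:v1,u0:u1],None,fx=S,fy=S,interpolation=cv2.INTER_LINEAR)
pv=np.array([-.0905,0,.030])
def lab(p):
    pit,du,dv=p;B=np.eye(4);B[:3,:3]=R.from_euler('y',pit).as_matrix();B[:3,3]=pv-B[:3,:3]@pv;X=A@B
    L=np.zeros(I.shape,np.uint8);k=0
    for b in F[1],F[0]:
        for q,n in b:
            k+=1;Q=q@X[:3,:3].T+X[:3,3]
            if (X[:3,:3]@n)@(C-Q[0])<=0:continue
            cv2.fillConvexPoly(L,np.round(((proj('s3',Q)-[u0,v0]+[du,dv]+.5)*S-.5)*16).astype(np.int32),k,shift=4)
    # head occluder
    H=np.array([[.56,y,z] for y in(.18,.38) for z in(.165,.30)]+[[.68,y,z] for y in(.18,.38) for z in(.165,.30)])
    h=cv2.convexHull(np.round(((proj('s3',H)-[u0,v0]+.5)*S-.5)*16).astype(np.int32));cv2.fillConvexPoly(L,h,99,shift=4)
    return L
def cost(p):
    L=lab(p);e=0
    for k in np.unique(L):
        if k==99:continue
        m=L==k;e+=np.minimum((I[m]-np.median(I[m]))**2,2500).sum()
    return e/S/S+200*(p[1]**2+p[2]**2)
for d in(-8,-4,-2,0,2,4,8,12):
    r=min((minimize(lambda q:cost([np.radians(d),*q]),x0,method='Nelder-Mead',options=dict(initial_simplex=np.array([x0]*3)+[[0,0],[2,0],[0,2]])) for x0 in([-1.,-1.],[1,1],[1.,-1])),key=lambda r:r.fun)
    print(d,r.x.round(2),int(r.fun))
E
python3 pitch.py
```

```text
-8 [2.02 5.22] 744076
-4 [2.47 3.65] 729490
-2 [2.63 2.84] 724893
0 [2.55 1.78] 719676
2 [2.74 0.9 ] 718062
4 [3.29 0.37] 721680
8 [ 4.64 -1.08] 706107
12 [ 5.22 -2.16] 706653
```

>>> {"fn": "carry_out", "kwargs": {
  "steps": [
    [0, 0, 0, 0, -0.1, -1.5, 0.1],
    [0, 0, 0, 0, -0.1, -2.9, 0.1],
    [0, 0, 0, 1.5, -0.1, -2.9, 0.1],
    [0, 0, 0, 3, -0.1, -2.9, 0.1],
    [0, 0, 0, 4, -0.1, -2.9, 0.1],
    [0, 0, 0, 4, -0.1, -2.9, 0.1],
    [0, 0, 0, 4, -0.1, -2.9, 0.1]
  ]
}}

```text
time: 26.35
position: [0.4702, 0.2311, 0.0922]
tool_rot: [-0.001, 2.618, -0.0]
ft_force: [-1.0, -0.1, -3.7]
grip_width: 0.269
grip_force: 60.0
```

>>> {"fn": "carry_out", "kwargs": {
  "steps": [
    [0, 0, 0, 1, 0, 0, 0.1],
    [0, 0, 0, 2, 0, 0, 0.1],
    [0, 0, 0, 3, 0, 0, 0.1],
    [0, 0, 0, 3, 0, 0, 0.1],
    [0, 0, 0, 3, 0, 0, 0.1]
  ]
}}

```text
time: 26.85
position: [0.4999, 0.231, 0.0917]
tool_rot: [-0.001, 2.618, -0.001]
ft_force: [-0.1, 0.3, -2.6]
grip_width: 0.266
grip_force: 60.0
```

```bash
python3 - <<'E'
from h import *
show()
s=ctrl.get_state();T=np.eye(4);T[:3,:3]=R.from_rotvec(s['tool_rot']).as_matrix();T[:3,3]=s['position'];A=T@np.load('G.npy');print(A.round(4))
E
```

```text
{'time': 26.85, 'joint_positions': [-0.405, -0.038, -0.289, 2.246, 0.585, 0.597, 0.441], 'position': [0.5, 0.231, 0.092], 'tool_rot': [-0.001, 2.618, -0.001], 'ft_force': [-0.114, 0.269, -2.648], 'torque': [0.01, 1.176, 0.022], 'grip_width': 0.266, 'grip_force': 59.968}
[[ 1.000e+00  8.000e-04 -1.700e-03  5.812e-01]
 [-8.000e-04  1.000e+00 -7.000e-04  2.310e-01]
 [ 1.700e-03  7.000e-04  1.000e+00  7.830e-02]
 [ 0.000e+00  0.000e+00  0.000e+00  1.000e+00]]
```

>>> {"fn": "carry_out", "kwargs": {
  "steps": [
    [0, 0, 0, 1, 0, 0, 0.1],
    [0, 0, 0, 2, 0, 0, 0.1],
    [0, 0, 0, 3, 0, 0, 0.1],
    [0, 0, 0, 3.75, -0.05, 0, 0.1],
    [0, 0, 0, 3.75, -0.05, 0, 0.1],
    [0, 0, 0, 3.75, -0.05, 0, 0.1]
  ]
}}

```text
time: 27.45
position: [0.5372, 0.2305, 0.0917]
tool_rot: [-0.002, 2.618, -0.001]
ft_force: [-0.3, 0.1, -2.6]
grip_width: 0.264
grip_force: 60.0
```

>>> {"fn": "carry_out", "kwargs": {
  "steps": [
    [0, 0, 0, 0, 0, -0.1, 0.1],
    [0, 0, 0, 0, 0, -0.2, 0.1],
    [0, 0, 0, 0, 0, -0.3, 0.1],
    [0, 0, 0, 0, 0, -0.4, 0.1],
    [0, 0, 0, 0, 0, -0.4, 0.1]
  ]
}}

```text
time: 27.95
position: [0.5372, 0.2307, 0.0879]
tool_rot: [-0.003, 2.618, -0.001]
ft_force: [-0.8, 0.0, -2.0]
grip_width: 0.263
grip_force: 60.0
```

>>> {"fn": "carry_out", "kwargs": {
  "steps": [
    [0, 0, 0, 0, 0, -0.05, 0.1],
    [0, 0, 0, 0, 0, -0.1, 0.1],
    [0, 0, 0, 0, 0, -0.1, 0.1]
  ]
}}

```text
time: 28.25
position: [0.5374, 0.2308, 0.0872]
tool_rot: [-0.002, 2.617, -0.0]
ft_force: [-0.2, 0.2, -2.6]
grip_width: 0.267
grip_force: 60.0
```

>>> {"fn": "carry_out", "kwargs": {
  "steps": [
    [0, 0, 0, 0, 0, -0.05, 0.1],
    [0, 0, 0, 0, 0, -0.1, 0.1],
    [0, 0, 0, 0, 0, -0.1, 0.1]
  ]
}}

```text
time: 28.55
position: [0.5376, 0.2309, 0.0865]
tool_rot: [-0.002, 2.617, -0.0]
ft_force: [-1.9, -0.7, 0.9]
grip_width: 0.265
grip_force: 60.0
```

>>> {"fn": "carry_out", "kwargs": {
  "steps": [
    [0, 0, 0, 0, 0, -0.05, 0.1],
    [0, 0, 0, 0, 0, -0.1, 0.1],
    [0, 0, 0, 0, 0, -0.1, 0.1]
  ]
}}

```text
time: 28.85
position: [0.5377, 0.231, 0.0857]
tool_rot: [-0.002, 2.616, 0.0]
ft_force: [-3.1, -0.3, 4.1]
grip_width: 0.268
grip_force: 60.0
```

>>> {"fn": "carry_out", "kwargs": {
  "steps": [
    [0, 0, 0, 0, 0, 0, 0.35],
    [0, 0, 0, 0, 0, 0, 0.45],
    [0, 0, 0, 0, 0, 0, 0.55],
    [0, 0, 0, 0, 0, 0, 0.55],
    [0, 0, 0, 0, 0, 0, 0.55]
  ]
}}

```text
time: 29.35
position: [0.5372, 0.2306, 0.0848]
tool_rot: [-0.002, 2.618, -0.001]
ft_force: [-0.0, -0.5, 0.4]
grip_width: 0.536
grip_force: 0.0
```

>>> {"fn": "carry_out", "kwargs": {
  "steps": [
    [0, 0, 0, -0.7, 0, 1, 0.55],
    [0, 0, 0, -2, 0, 2.5, 0.55],
    [0, 0, 0, -3.5, 0, 4.5, 0.55],
    [0, 0, 0, -5.5, 0, 6.5, 0.55],
    [0, 0, 0, -7.5, 0, 8, 0.55],
    [0, 2, 0, -8.5, -1, 9, 0.55],
    [0, 2, 0, -8.5, -1, 9, 0.55],
    [0, 2, 0, -8.5, -1, 9, 0.55]
  ]
}}

```text
time: 30.15
position: [0.4525, 0.2209, 0.1756]
tool_rot: [-0.002, 2.651, 0.001]
ft_force: [0.5, 0.9, 0.3]
grip_width: 0.551
grip_force: 0.0
```

```bash
python3 - <<'E'
from h import *
show();snap('scene','s4')
I=cv2.imread('pics/s4.png').astype(float).mean(2);I0=cv2.imread('pics/s0.png').astype(float).mean(2)
# compare predicted standing pose with bright top/tongue pixels
from fit import boxq
import fit
C=cam('s4')[1][:3,3];S=4;u0,v0,u1,v1=385,160,470,230
a=cv2.resize(I[v0:v1,u0:u1],None,fx=S,fy=S,interpolation=1)
H=np.array([[x,y,z] for x in(.56,.68) for y in(.18,.38) for z in(.165,.30)])
h=cv2.convexHull(np.round(((proj('s4',H)-[u0,v0]+[1.2,.8]+.5)*S-.5)*16).astype(np.int32))
b=cv2.resize(I0[v0:v1,u0:u1],None,fx=S,fy=S,interpolation=1)
def cost(p):
    x,y,w=p;M=R.from_euler('z',w).as_matrix();L=np.zeros(a.shape,np.uint8);k=0
    for bx in(boxq((-.125,-.012,.024),(-.025,.012,.036)),boxq((-.025,-.025,0),(.025,.025,.052))):
        for q,n in bx:
            k+=1;Q=q@M.T+[x,y,.0725]
            if (M@n)@(C-Q[0])<=0:continue
            cv2.fillConvexPoly(L,np.round(((proj('s4',Q)-[u0,v0]+[1.2,.8]+.5)*S-.5)*16).astype(np.int32),k,shift=4)
    cv2.fillConvexPoly(L,h,99,shift=4);e=np.minimum((a-b)**2,1500)
    for k in np.unique(L):
        if k:
            m=L==k;e[m]=np.minimum((a[m]-(b[m] if k==99 else np.median(a[m])))**2,1500)
    return e.sum()/S/S
from scipy.optimize import minimize
for x0 in([.62,.23,0],[.615,.235,.05],[.625,.225,-.05]):
    r=minimize(cost,x0,method='Nelder-Mead',options=dict(initial_simplex=np.array([x0]*4)+np.vstack([np.zeros(3),np.diag([.006,.006,.06])])));print(r.x.round(4),int(r.fun))
E
```

```text
{'time': 30.15, 'joint_positions': [-0.438, -0.25, -0.266, 2.22, 0.343, 0.811, 0.669], 'position': [0.453, 0.221, 0.176], 'tool_rot': [-0.002, 2.651, 0.001], 'ft_force': [0.545, 0.862, 0.326], 'torque': [0.068, 0.615, -0.009], 'grip_width': 0.551, 'grip_force': 0.0}
[0.6155 0.2319 0.0132] 637049
[0.6158 0.2323 0.0129] 637604
[0.6161 0.2315 0.0068] 637761
```

```bash
python3 - <<'E'
from h import *
plan([.46,.046,.19],frame(0,12))
E
```

```text
turn [ 0.02 16.06 -0.09] shift cm [  0.77 -17.48   1.52]
```

>>> {"fn": "carry_out", "kwargs": {
  "steps": [
    [0, 2, 0, 0, -1, 1, 0.3],
    [0, 4, 0, 0, -3, 1.5, 0.1],
    [0, 6, 0, 0, -6, 1.5, 0],
    [0, 8, 0, 0, -9, 1.5, 0],
    [0, 11, 0, 0, -12, 1.5, 0],
    [0, 14, 0, 0.5, -15, 1.5, 0],
    [0, 16, 0, 0.8, -17.5, 1.5, 0],
    [0, 16, 0, 0.8, -17.5, 1.5, 0],
    [0, 16, 0, 0.8, -17.5, 1.5, 0],
    [0, 16, 0, 0.8, -17.5, 1.5, 0]
  ]
}}

```text
time: 31.2
position: [0.4598, 0.0466, 0.1891]
tool_rot: [-0.005, 2.933, -0.001]
ft_force: [-0.3, -0.2, 0.2]
grip_width: 0.007
grip_force: 0.0
```

```bash
python3 - <<'E'
from h import *
show()
plan([.48,.046,.12],frame(0,20));plan([.512,.046,.118],frame(0,35.3))
E
```

```text
{'time': 31.2, 'joint_positions': [-0.351, -0.233, 0.14, 2.107, 0.087, 1.062, 1.328], 'position': [0.46, 0.047, 0.189], 'tool_rot': [-0.005, 2.933, -0.001], 'ft_force': [-0.25, -0.24, 0.198], 'torque': [0.071, 0.271, 0.054], 'grip_width': 0.007, 'grip_force': 0.0}
turn [ 0.07 -8.04 -0.17] shift cm [ 2.02 -0.06 -6.91]
turn [  0.09 -23.34  -0.16] shift cm [ 5.22 -0.06 -7.11]
```

>>> {"fn": "carry_out", "kwargs": {
  "steps": [
    [0, -1, 0, 0.5, 0, -2, 0],
    [0, -3, 0, 1, 0, -4, 0],
    [0, -5, 0, 1.5, 0, -6, 0],
    [0, -8, 0, 2, 0, -7, 0],
    [0, -12, 0, 3, 0, -7.1, 0],
    [0, -16, 0, 4, 0, -7.1, 0],
    [0, -20, 0, 5, 0, -7.1, 0],
    [0, -23.3, 0, 5.2, 0, -7.1, 0],
    [0, -23.3, 0, 5.2, 0, -7.1, 0],
    [0, -23.3, 0, 5.2, 0, -7.1, 0]
  ]
}}

```text
time: 32.2
position: [0.5119, 0.0463, 0.1188]
tool_rot: [-0.004, 2.526, -0.001]
ft_force: [-0.8, 0.6, -0.2]
grip_width: 0.003
grip_force: 0.0
```

```bash
python3 - <<'E'
from h import *
show()
plan([.536,.046,.096],frame(0,35.3))
E
```

```text
{'time': 32.2, 'joint_positions': [-0.244, -0.28, 0.003, 2.426, 0.349, 0.416, 1.054], 'position': [0.512, 0.046, 0.119], 'tool_rot': [-0.004, 2.526, -0.001], 'ft_force': [-0.829, 0.589, -0.223], 'torque': [0.029, 0.681, -0.028], 'grip_width': 0.003, 'grip_force': 0.0}
turn [ 0.08 -0.04 -0.16] shift cm [ 2.41 -0.03 -2.28]
```

>>> {"fn": "carry_out", "kwargs": {
  "steps": [
    [0, 0, 0, 0.8, 0, -0.7, 0],
    [0, 0, 0, 1.6, 0, -1.4, 0],
    [0, 0, 0, 2.4, 0, -2.2, 0],
    [0, 0, 0, 2.4, 0, -2.2, 0],
    [0, 0, 0, 2.4, 0, -2.7, 0],
    [0, 0, 0, 2.4, 0, -3.2, 0],
    [0, 0, 0, 2.4, 0, -3.7, 0],
    [0, 0, 0, 2.4, 0, -3.7, 0]
  ]
}}

```text
time: 33.0
position: [0.5366, 0.0461, 0.0822]
tool_rot: [-0.003, 2.524, 0.0]
ft_force: [-1.0, -0.0, 5.2]
grip_width: 0.004
grip_force: 2.2
```

```bash
python3 -c "
from h import *
show()"
```

```text
{'time': 33.0, 'joint_positions': [-0.196, -0.145, -0.025, 2.414, 0.44, 0.293, 0.967], 'position': [0.537, 0.046, 0.082], 'tool_rot': [-0.003, 2.524, 0.0], 'ft_force': [-0.969, -0.02, 5.188], 'torque': [0.168, 0.334, 0.095], 'grip_width': 0.004, 'grip_force': 2.161}
```

>>> {"fn": "carry_out", "kwargs": {
  "steps": [
    [0, 0, 0, 0, 0, -0.4, 0],
    [0, 0, 0, 0, 0, -0.8, 0],
    [0, 0, 0, 0, 0, -1.2, 0],
    [0, 0, 0, 0, 0, -1.6, 0],
    [0, 0, 0, 0, 0, -2, 0],
    [0, 0, 0, 0, 0, -2.4, 0],
    [0, 0, 0, -0.1, 0, -2.8, 0],
    [0, 0, 0, -0.1, 0, -3.2, 0],
    [0, 0, 0, -0.1, 0, -3.6, 0],
    [0, 0, 0, -0.1, 0, -3.8, 0],
    [0, 0, 0, -0.1, 0, -3.8, 0]
  ]
}}

```text
time: 34.1
position: [0.5367, 0.0459, 0.0456]
tool_rot: [-0.002, 2.522, 0.0]
ft_force: [-2.6, -1.3, 8.6]
grip_width: 0.006
grip_force: 4.5
```

>>> {"fn": "carry_out", "kwargs": {
  "steps": [
    [0, 0, 0, 0, 0, -0.15, 0],
    [0, 0, 0, 0, 0, -0.3, 0],
    [0, 0, 0, 0, 0, -0.3, 0]
  ]
}}

```text
time: 34.4
position: [0.537, 0.0459, 0.0429]
tool_rot: [-0.002, 2.521, 0.0]
ft_force: [-4.3, 1.2, 9.6]
grip_width: 0.003
grip_force: 5.2
```

```bash
python3 -c "
from h import *
show()"
```

```text
{'time': 34.4, 'joint_positions': [-0.082, -0.053, -0.138, 2.44, 0.694, 0.189, 0.703], 'position': [0.537, 0.046, 0.043], 'tool_rot': [-0.002, 2.521, 0.0], 'ft_force': [-4.305, 1.23, 9.578], 'torque': [-0.095, 0.103, -0.065], 'grip_width': 0.003, 'grip_force': 5.187}
```

>>> {"fn": "carry_out", "kwargs": {
  "steps": [
    [0, 0, 0, 0, 0, -0.15, 0],
    [0, 0, 0, 0, 0, -0.3, 0],
    [0, 0, 0, 0, 0, -0.4, 0],
    [0, 0, 0, 0, 0, -0.4, 0]
  ]
}}

```text
time: 34.8
position: [0.5375, 0.0459, 0.0406]
tool_rot: [-0.002, 2.519, -0.001]
ft_force: [-22.0, -1.6, 33.2]
grip_width: 0.005
grip_force: 18.1
```

>>> {"fn": "carry_out", "kwargs": {
  "steps": [
    [0, 0, 0, 0, 0, -0.1, 0],
    [0, 0, 0, 0, 0, -0.2, 0],
    [0, 0, 0, 0, 0, -0.2, 0]
  ]
}}

```text
time: 35.1
position: [0.5378, 0.0459, 0.0398]
tool_rot: [-0.002, 2.517, -0.002]
ft_force: [-35.3, -1.2, 49.9]
grip_width: 0.006
grip_force: 27.5
```

```bash
python3 -c "
from h import *
show()"
```

```text
{'time': 35.1, 'joint_positions': [-0.047, -0.043, -0.174, 2.442, 0.763, 0.178, 0.633], 'position': [0.538, 0.046, 0.04], 'tool_rot': [-0.002, 2.517, -0.002], 'ft_force': [-35.29, -1.239, 49.898], 'torque': [-0.335, 1.154, -0.263], 'grip_width': 0.006, 'grip_force': 27.517}
```

>>> {"fn": "carry_out", "kwargs": {
  "steps": [
    [0, 0, 0, -0.1, 0, 0.05, 0],
    [0, 0, 0, -0.1, 0, 0.05, 0],
    [0, 0, 0, -0.1, 0, 0.05, 0],
    [0, 0, 0, -0.1, 0, 0.05, 0],
    [0, 0, 0, -0.1, 0, 0.05, 0],
    [0, 0, 0, -0.1, 0, 0.05, 0],
    [0, 0, 0, -0.1, 0, 0.05, 0],
    [0, 0, 0, -0.1, 0, 0.05, 0],
    [0, 0, 0, -0.1, 0, 0.05, 0],
    [0, 0, 0, -0.1, 0, 0.05, 0],
    [0, 0, 0, -0.1, 0, 0.05, 0]
  ]
}}

```text
time: 36.2
position: [0.5376, 0.046, 0.0405]
tool_rot: [-0.002, 2.516, -0.001]
ft_force: [-22.9, -0.8, 38.1]
grip_width: 0.006
grip_force: 20.7
```

```bash
python3 - <<'E'
from h import *
show();snap('scene','s5')
# tongue drop between s4 and s5 by subpixel patch shift
a=cv2.imread('pics/s4.png',0);b=cv2.imread('pics/s5.png',0)
def tr(p,r=9):
    u,v=proj('s4',p)[0].round().astype(int);t=a[v-r:v+r+1,u-r:u+r+1];S=b[v-r-12:v+r+13,u-r-12:u+r+13]
    m=cv2.matchTemplate(S,t,cv2.TM_CCOEFF_NORMED);_,s,_,l=cv2.minMaxLoc(m);return (u,v),s,(l[0]-12,l[1]-12)
for p in([.592,.208,.09],[.55,.22,.1]):print(tr(p),proj('s4',np.array(p)-[0,0,.0125])-proj('s4',p))
# treadle: front edge region
for ang,z in((0,.083),(.35,.039)):print(proj('s5',[.55,.0464,z]))
print(tr([.575,.046,.08],8))
E
```

```text
{'time': 36.2, 'joint_positions': [-0.028, -0.045, -0.192, 2.442, 0.753, 0.178, 0.643], 'position': [0.538, 0.046, 0.04], 'tool_rot': [-0.002, 2.516, -0.001], 'ft_force': [-22.937, -0.846, 38.112], 'torque': [-0.367, 0.325, -0.251], 'grip_width': 0.006, 'grip_force': 20.707}
((np.int64(423), np.int64(197)), 0.9662097096443176, (-2, 2)) [[-0.8925126   3.38016672]]
((np.int64(415), np.int64(182)), 0.7103123068809509, (1, 3)) [[-0.8205819   3.45337546]]
[[361.6593964  222.53263833]]
[[360.06709567 233.88562858]]
((np.int64(369), np.int64(230)), 0.7992784380912781, (3, 4))
```

```bash
python3 - <<'E'
from h import *
snap('scene','s6')
a=cv2.imread('pics/s4.png',0);b=cv2.imread('pics/s6.png',0)
a,b=[cv2.resize(x[140:280,330:490],None,fx=8,fy=8,interpolation=cv2.INTER_CUBIC) for x in(a,b)]
def tr(p,r):
    u,v=[int(round((x-o+.5)*8)) for x,o in zip(proj('s4',p)[0],(330,140))];R8=r*8;w=64
    t=a[v-R8:v+R8,u-R8:u+R8];S=b[v-R8-w:v+R8+w,u-R8-w:u+R8+w]
    m=cv2.matchTemplate(S,t,cv2.TM_CCOEFF_NORMED);_,s,_,l=cv2.minMaxLoc(m);return round(s,3),((l[0]-w)/8,(l[1]-w)/8)
for r in(4,6,8):
  for p in([.592,.208,.085],[.60,.208,.08],[.617,.208,.075],[.64,.208,.0725],[.53,.22,.11],[.51,.22,.11],[.50,.22,.11]):
    print(r,p,tr(p,r),(proj('s4',np.array(p)-[0,0,.0125])-proj('s4',p)).round(2))
# control: static housing
print(tr([.675,.176,.06],5))
E
```

```text
4 [0.592, 0.208, 0.085] (0.99, (-0.375, 1.0)) [[-0.89  3.36]]
4 [0.6, 0.208, 0.08] (0.971, (-0.875, 2.625)) [[-0.9   3.34]]
4 [0.617, 0.208, 0.075] (0.632, (8.0, -5.25)) [[-0.94  3.3 ]]
4 [0.64, 0.208, 0.0725] (0.837, (0.0, -0.125)) [[-1.    3.28]]
4 [0.53, 0.22, 0.11] (0.973, (2.25, 5.875)) [[-0.78  3.51]]
4 [0.51, 0.22, 0.11] (0.996, (-0.375, 3.875)) [[-0.73  3.52]]
4 [0.5, 0.22, 0.11] (0.965, (-0.125, 3.75)) [[-0.71  3.52]]
6 [0.592, 0.208, 0.085] (0.962, (-1.375, 1.25)) [[-0.89  3.36]]
6 [0.6, 0.208, 0.08] (0.932, (-0.75, 1.0)) [[-0.9   3.34]]
6 [0.617, 0.208, 0.075] (0.676, (-1.875, -2.375)) [[-0.94  3.3 ]]
6 [0.64, 0.208, 0.0725] (0.864, (0.0, -0.375)) [[-1.    3.28]]
6 [0.53, 0.22, 0.11] (0.859, (1.25, 4.75)) [[-0.78  3.51]]
6 [0.51, 0.22, 0.11] (0.986, (-0.5, 3.75)) [[-0.73  3.52]]
6 [0.5, 0.22, 0.11] (0.925, (0.0, 3.875)) [[-0.71  3.52]]
8 [0.592, 0.208, 0.085] (0.965, (-2.125, 1.75)) [[-0.89  3.36]]
8 [0.6, 0.208, 0.08] (0.83, (-1.5, 1.0)) [[-0.9   3.34]]
8 [0.617, 0.208, 0.075] (0.706, (-2.125, -1.75)) [[-0.94  3.3 ]]
8 [0.64, 0.208, 0.0725] (0.878, (0.0, -0.625)) [[-1.    3.28]]
8 [0.53, 0.22, 0.11] (0.83, (0.0, 3.5)) [[-0.78  3.51]]
8 [0.51, 0.22, 0.11] (0.964, (-0.375, 3.875)) [[-0.73  3.52]]
8 [0.5, 0.22, 0.11] (0.897, (-0.125, 3.875)) [[-0.71  3.52]]
(1.0, (0.0, 0.0))
```

The tongue has dropped 3.8 px, about 13 mm, so the treadle is at its stop and the bushing is home. It has been held for over a second. Now let the treadle up gently and withdraw.

>>> {"fn": "carry_out", "kwargs": {
  "steps": [
    [0, 0, 0, -0.1, 0, 0.3, 0],
    [0, 0, 0, -0.1, 0, 0.8, 0],
    [0, 0, 0, -0.1, 0, 1.3, 0],
    [0, 0, 0, -0.1, 0, 1.8, 0],
    [0, 0, 0, -0.1, 0, 2.3, 0],
    [0, 0, 0, -0.1, 0, 2.8, 0],
    [0, 0, 0, -0.1, 0, 3.3, 0],
    [0, 0, 0, -0.1, 0, 3.8, 0],
    [0, 0, 0, -0.1, 0, 4.3, 0],
    [0, 0, 0, -0.1, 0, 4.8, 0],
    [0, 0, 0, -0.1, 0, 5.4, 0],
    [0, 0, 0, -0.1, 0, 5.8, 0]
  ]
}}

```text
time: 37.5
position: [0.5322, 0.0455, 0.0929]
tool_rot: [-0.002, 2.527, -0.001]
ft_force: [0.2, 0.0, -0.1]
grip_width: 0.007
grip_force: 0.0
```

```bash
python3 -c "
from h import *
show();plan([.512,.046,.118],frame(0,35.3))"
```

```text
{'time': 37.5, 'joint_positions': [-0.131, -0.174, -0.088, 2.408, 0.36, 0.324, 1.042], 'position': [0.532, 0.045, 0.093], 'tool_rot': [-0.002, 2.527, -0.001], 'ft_force': [0.15, 0.049, -0.054], 'torque': [0.053, 0.678, -0.02], 'grip_width': 0.007, 'grip_force': 0.002}
turn [ 0.09 -0.11 -0.06] shift cm [-2.02  0.05  2.51]
```

>>> {"fn": "carry_out", "kwargs": {
  "steps": [
    [0, 0, 0, -0.7, 0, 0.8, 0],
    [0, 0, 0, -1.4, 0, 1.7, 0],
    [0, 0, 0, -2, 0, 2.5, 0],
    [0, 4, 0, -2.5, 0, 2.5, 0],
    [0, 10, 0, -3.5, 0, 2.5, 0],
    [0, 15, 0, -5, 0, 3, 0],
    [0, 20, 0, -6, 0, 5, 0],
    [0, 23, 0, -7, 0, 8, 0],
    [0, 23, 0, -7, 0, 10, 0],
    [0, 23, 0, -7, 0, 10, 0],
    [0, 23, 0, -7, 0, 10, 0],
    [0, 23, 0, -7, 0, 10, 0]
  ]
}}

```text
time: 38.7
position: [0.4613, 0.0454, 0.1911]
tool_rot: [-0.003, 2.931, -0.001]
ft_force: [-0.7, 0.0, 0.0]
grip_width: 0.007
grip_force: 0.0
```

```bash
python3 - <<'E'
from h import *
show();snap('scene','s7')
A=cv2.imread('pics/s4.png',0);B=cv2.imread('pics/s7.png',0)
a,b=[cv2.resize(x[140:280,330:490],None,fx=8,fy=8,interpolation=cv2.INTER_CUBIC) for x in(A,B)]
def tr(p,r):
    u,v=[int(round((x-o+.5)*8)) for x,o in zip(proj('s4',p)[0],(330,140))];R8=r*8;w=64
    t=a[v-R8:v+R8,u-R8:u+R8];S=b[v-R8-w:v+R8+w,u-R8-w:u+R8+w]
    m=cv2.matchTemplate(S,t,cv2.TM_CCOEFF_NORMED);_,s,_,l=cv2.minMaxLoc(m);return round(s,3),((l[0]-w)/8,(l[1]-w)/8)
for p in([.51,.22,.11],[.50,.22,.11],[.53,.22,.11],[.592,.208,.085]):print(tr(p,4),tr(p,6))
print('treadle',[tr([x,.046,.08],6) for x in(.55,.57,.59)])
E
```

```text
{'time': 38.7, 'joint_positions': [-0.249, -0.226, 0.054, 2.1, 0.061, 1.061, 1.353], 'position': [0.461, 0.045, 0.191], 'tool_rot': [-0.003, 2.931, -0.001], 'ft_force': [-0.74, 0.011, 0.02], 'torque': [0.074, 0.301, -0.001], 'grip_width': 0.007, 'grip_force': 0.0}
(0.996, (-0.375, 3.875)) (0.986, (-0.5, 3.75))
(0.964, (-0.125, 3.75)) (0.924, (0.0, 3.875))
(0.973, (2.25, 5.875)) (0.859, (1.25, 4.75))
(0.99, (-0.375, 1.125)) (0.961, (-1.375, 1.25))
treadle [(0.999, (0.0, 0.0)), (0.999, (0.0, 0.0)), (1.0, (0.0, 0.0))]
```

The treadle is back where it started, and the pusher is standing about 13 mm lower on the flush bushing. Nothing is touching the robot, so I'm handing in.

```bash
python3 -c "
from bench import ctrl
print(ctrl.close_job())"
```

```text
the job is handed in; nothing more can be done
None
```

I handed the job in at about 39 s: by my camera and force readings the bushing is home (pusher about 13 mm lower), the middle pusher stands released on it and the treadle is back up; I dropped that pusher once on the way and regripped it, I did not re-measure the other two pushers at the end, and no verdict was shown.

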